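Load tube specimens into push-in fittings for the pull tester

TASK

Make up the specimens for the pull tester: lift the lid off the tube box by its knob and set it aside flat on the worktop, knob up and clear of the box. Lay every tube from the box in a V-groove of the jig, one to a groove, and push it along the groove into the push-in fitting, past the grip, until it is fully home against the stop. When all are home, put the lid back on the box so that it covers it squarely. Leave the other things where they stand.

Things in the scene. Friction and masses are not known exactly. Their poses are not given: they have to be found in the camera images.
- jig: Fixed assembly jig: base plate 205 x 184 x 10 mm carrying three parallel lanes, 60 mm apart, each a steel V-groove leading into a black push-in fitting. Origin: underside, on the middle lane; x along the lanes towards the fittings (plate from x = -80 to +125 mm), y left, z up. In jig x, each groove has two pieces: -76 to -24 mm and +46 mm to the fitting, the gap leaving room for the tube's collar.
- lane1_start (a point): In the left lane: where the centre of a tube lies when it is laid in the groove in front of the fitting (its front end is then 10 mm before the mouth; 6 mm either way will do). Tube axis 32 mm above the jig's underside. Axes as the jig's. The V pieces are at most 17 mm wide and their upper edges lie 4 mm below the tube's axis, so fingers can reach down beside them.
- lane2_start (a point): In the middle lane: where the centre of a tube lies when it is laid in the groove in front of the fitting (its front end is then 10 mm before the mouth; 6 mm either way will do). Tube axis 32 mm above the jig's underside. Axes as the jig's. The V pieces are at most 17 mm wide and their upper edges lie 4 mm below the tube's axis, so fingers can reach down beside them.
- lane3_start (a point): In the right lane: where the centre of a tube lies when it is laid in the groove in front of the fitting (its front end is then 10 mm before the mouth; 6 mm either way will do). Tube axis 32 mm above the jig's underside. Axes as the jig's. The V pieces are at most 17 mm wide and their upper edges lie 4 mm below the tube's axis, so fingers can reach down beside them.
- lane1_mouth (a point): Mouth of the left lane's fitting, on the axis; axes as the jig's. The fitting is 31 mm wide, 42 mm long in x, its top 50 mm above the jig's underside, with a grey ring 4 mm before the mouth. The bore is 26 mm deep to the stop. A sprung grip starts some 5 mm inside; from there to the stop the tube takes about 4 to 14 N to push, and stays where it is left.
- lane2_mouth (a point): Mouth of the middle lane's fitting, on the axis; axes as the jig's. The fitting is 31 mm wide, 42 mm long in x, its top 50 mm above the jig's underside, with a grey ring 4 mm before the mouth. The bore is 26 mm deep to the stop. A sprung grip starts some 5 mm inside; from there to the stop the tube takes about 4 to 14 N to push, and stays where it is left.
- lane3_mouth (a point): Mouth of the right lane's fitting, on the axis; axes as the jig's. The fitting is 31 mm wide, 42 mm long in x, its top 50 mm above the jig's underside, with a grey ring 4 mm before the mouth. The bore is 26 mm deep to the stop. A sprung grip starts some 5 mm inside; from there to the stop the tube takes about 4 to 14 N to push, and stays where it is left.
- lane1_home (a point): In the left lane: where the centre of a tube lies when the tube is fully home against the stop (36 mm ahead of the start point, 39 mm before the mouth); axes as the jig's, x is the pushing direction. The tube's rear end is then 65 mm behind this point.
- lane2_home (a point): In the middle lane: where the centre of a tube lies when the tube is fully home against the stop (36 mm ahead of the start point, 39 mm before the mouth); axes as the jig's, x is the pushing direction. The tube's rear end is then 65 mm behind this point.
- lane3_home (a point): In the right lane: where the centre of a tube lies when the tube is fully home against the stop (36 mm ahead of the start point, 39 mm before the mouth); axes as the jig's, x is the pushing direction. The tube's rear end is then 65 mm behind this point.
- tube_box: Fixed open grey box, 150 mm (x) by 180 mm (y), 34 mm high, walls and floor 4 mm thick, on the counter. Origin: centre of its underside. The tubes lie in it about along its x, about 50 mm apart in y. Behind it an upright board of the wall unit stands on the counter, its front edge at world x = 0.55, y = 0.20 m; the counter to its left (x 0.30 to 0.48, y 0.24 to 0.43) is clear for the lid.
- lid: Loose flat grey lid on the box, 158 mm (x) by 188 mm (y), 4 mm thick, about 150 g, without a lip, with a round black knob of 24 mm diameter at its centre (grip height 10 to 34 mm above the lid's underside; 22 mm between flat faces along its x and y where fingers meet it). Origin: centre of the underside, z up; on the box the underside is 34 mm above the box's origin.
- tube1: Aluminium tube, 130 mm long, 14 mm outside diameter, 60 g, alike at both ends, with a square collar for gripping, 20 x 20 x 20 mm, at mid-length. Origin: on the axis at mid-length (centre of the collar); x along the tube. It starts lying on a face of its collar in the closed box, axis 10 mm above the box's inner floor. In some runs one of the three tubes is absent.
- tube2: Aluminium tube, 130 mm long, 14 mm outside diameter, 60 g, alike at both ends, with a square collar for gripping, 20 x 20 x 20 mm, at mid-length. Origin: on the axis at mid-length (centre of the collar); x along the tube. It starts lying on a face of its collar in the closed box, axis 10 mm above the box's inner floor. In some runs one of the three tubes is absent.
- tube3: Aluminium tube, 130 mm long, 14 mm outside diameter, 60 g, alike at both ends, with a square collar for gripping, 20 x 20 x 20 mm, at mid-length. Origin: on the axis at mid-length (centre of the collar); x along the tube. It starts lying on a face of its collar in the closed box, axis 10 mm above the box's inner floor. In some runs one of the three tubes is absent.
- grease_pot: Bystander: low tin with a ribbed lid, 57 mm across, 32 mm high; origin at the centre of its underside.
- oil_dropper: Bystander: small dark oil bottle with a red needle cap, 30 mm across, 104 mm high; origin at the centre of its underside.
- jar_studs: Bystander: jar of wooden studs with a grey cap, 58 mm across, 70 mm high, at the back left; origin at the centre of its underside.

How it is judged:
By the outcome, as a careful person would: the job done as asked, in the order asked, and still so for the second after the job is handed in, with the robot touching nothing.
Of tube1, tube2, tube3 only 2 to 3 are there at a start; the rules pass over those that are not, and their reading is None.
At some moment in a run one of lid may be knocked a few centimetres aside while the robot is not near it.
Once in a run the grip may slacken for a moment while it holds something.
It also fails if it takes over 210 s, if anything falls off the work surface, if the arm or the gripper's body presses on something with over 40 N, if the wrist force passes 120 N, or if a joint passes its speed limit or range.

ROBOT

A 7-joint arm with a two-finger parallel gripper is mounted at the origin on a cart in front of the work surface, level with it; the furniture and walls round the work are solid. World frame = base frame: x ahead of the robot, y to its left, z up, the work surface at z = 0. Lengths are in m, angles in rad, forces in N, time in s.
With the tool pointing down it reaches from about 0.425 to 0.925 m from the base axis. Payload 6.8 kg.
Tool frame: the origin (TCP) lies where the fingers leave the gripper's body, on its centre line; the fingertips stand 73 mm ahead of it and the grasp point (between the pads) lies 54 mm ahead of it; z points along the fingers, y is the direction in which the jaws open and shut (so a half turn about z gives the same grasp; the last joint's range is limited). The gripper opens to 85 mm and grips with 20 to 120 N. Pads are 22 mm wide; open, the fingers measure 114 mm over their backs; the gripper's body (76 mm by 85 mm) begins 54 mm behind the grasp point. The pads swing forward as they close: fully open they stand 13 mm farther back than shut.
Start: joints at [1.182, 0.477, 0.022, 1.555, -0.011, 1.109, -0.083], TCP at [0.187, -0.649, 0.304] pointing down, gripper open.
Joint ranges: [-2.96, 2.96], [-0.34, 2.1], [-1.41, 1.46], [0.24, 2.44], [-1.37, 4.51], [0.17, 1.92], [-2.96, 2.96]. Speed limits (rad/s): [2.39, 2.39, 3.14, 3.14, 3.14, 3.14, 3.14].

INTERFACE

Orientations are given as a rotation vector (axis times angle).
In Python, from bench import r gives the robot as it stands.
- The arm moves only by the shell command python3 -m handwheel 'ROWS' [FORCE]. ROWS is JSON, a list that holds one entry, the list of rows, each a list of 7 numbers: the shift along the world's x, y, z in m, then the turn, a rotation vector about the world's x, y, z in rad, then the finger opening in m, from 0 to 0.0854. A call has 1 to 10 rows; each row shifts and turns the commanded pose from where the row before left it; what a row does not reach is not made up. A row lasts 1/12 s, in which the tool goes at most 41.7 mm and 7.16 degrees, less where a joint would pass 70% of its speed; a pose out of reach is approached as far as the arm can. A call is refused whole if a number of a shift passes 0.0417 or a number of a turn 0.125, either way. A call with a gripper value outside its range is refused whole. The fingers move at their own pace and stop on an object; FORCE is the grip in N (left out, the last holds). Time passes only in rows, so rows that do not move let the fingers close. It gives the time, the measured TCP pose, the force and the opening at its end, in the units of the state.
- r.get_obs(): the state, without advancing time (a new reading comes with each control period).
- r.grab_frame(name): name is "scene" or "top" or "wrist"; returns (picture, depth): 480x640x3 uint8, red, green, blue; 480x640 float32, m along the optical axis (not along the pixel's ray), 0 where there is no reading.
- r.get_calibration(name): a dict with "vertical_fov" (degrees; the focal length in pixels is half the picture's height over the tangent of half this angle, whatever the lens; pixels are square), "cx", "cy" (the principal point, pixels), "k1" (the pictures are not rectified: a ray, as slopes to the right and down, at radius r is drawn at 1 + k1 r^2 times it, then the intrinsics apply), "R" (3x3) and "t" (3): a world point X has camera coordinates R X + t; the wrist camera has in their place "T_tool_cam" (4x4, takes a point from camera to tool coordinates, whose origin is the TCP and whose axes are the flange's). Camera axes: x right, y down, z forward; pixel columns grow to the right and rows downward; lengths in m; the calibration is good to about 2 mm. A picture is of the moment at which its call begins: read the wrist's pose just before it. get_calibration takes no time and is no camera call.
- r.hand_in(): hands the job in, once; it reports no verdict.
Trained networks look in the newest picture that a camera, given by its name, has taken for a name from the list of things; names that differ only in an ending like _2 or _b are one class to them, and where a whole thing is asked for, a point or a joint stands for the part that bears it (a point fixed in the world has none). Each returns a list of dicts, best first, with "p" (0 to 1); they miss things now and then, are a little off and sometimes report something else, mostly with a low value. They report only what shows in the picture. A call takes as long as a camera call.
- r.masks_of(label, camera): "pixels" (480x640 bool, what is visible of it) and "at" ([column, row] in pixels, amid what is visible of it).
The state is a dict: "clock": time; "joints": joint angles; "qvel": joint speeds; "tau": joint torques, N m; "tcp_pos": TCP position; "orientation": TCP orientation; "contact_force": force on the tool from outside, world axes, zero at the start; "moment": the same for the moment, N m; "grip_width": finger opening in m.
Only numpy, scipy, OpenCV 4.12 (cv2) and the standard library are available. Lean on these libraries where they do the work, as an engineer would, in place of code of your own. Each camera call takes 0.05 s, during which the arm holds its last target.

## Working session

There is one attempt and no reset: what is moved stays moved. The work goes in short steps, Python scripts to look and compute and a shell command to move; the robot and the scene stay as the last step left them, time stands still between calls to the robot, and variables do not carry over. Pictures are saved under pics/ and viewed, and the job is handed in when it is done.

```bash
ls; mkdir -p pics; cat > h.py <<'E'
import numpy as np,cv2
from bench import r
from scipy.spatial.transform import Rotation as R
def grab(n,save=None):
    o=r.get_obs(); im,d=r.grab_frame(n)
    if save: cv2.imwrite('pics/'+save,im[:,:,::-1])
    return o,im,d
def toworld(n,o,uv,depth):
    c=r.get_calibration(n); f=240/np.tan(np.radians(c['vertical_fov'])/2)
    uv=np.atleast_2d(np.array(uv,float)); depth=np.atleast_1d(depth)
    p=(uv-[c['cx'],c['cy']])/f; q=p.copy()
    for _ in range(20): q=p/(1+c['k1']*(q**2).sum(1,keepdims=True))
    X=np.c_[q,np.ones(len(q))]*depth[:,None]
    if 'R' in c: return (X-np.array(c['t']))@np.array(c['R'])
    T=np.array(c['T_tool_cam']); X=X@T[:3,:3].T+T[:3,3]
    return X@R.from_rotvec(o['orientation']).as_matrix().T+np.array(o['tcp_pos'])
def cloud(n,o,d):
    v,u=np.mgrid[0:480,0:640]
    return toworld(n,o,np.c_[u.ravel(),v.ravel()],d.ravel()).reshape(480,640,3)
E
python3 - <<'E'
from h import *
o,im,d=grab('scene','s0.png'); o2,im,d=grab('top','t0.png'); grab('wrist','w0.png')
print(o)
for n in('scene','top','wrist'): print(r.get_calibration(n))
E
```

```text
pics
{'clock': 0.0, 'joints': array([ 1.18189541,  0.4777995 ,  0.02232026,  1.55644727, -0.01150839,
        1.10929073, -0.08313218]), 'qvel': array([-0.00029225, -0.00098665, -0.00066802, -0.00021526,  0.00232879,
       -0.00097859,  0.00063774]), 'tau': array([-6.20624705e-04, -5.96461523e+01,  1.60761159e+00, -2.81202757e+01,
        1.24368514e-02,  9.24271240e-03,  3.87631516e-06]), 'tcp_pos': array([ 0.18694127, -0.64812152,  0.30292738]), 'orientation': array([-3.10891751e+00, -4.39389121e-01,  5.82855292e-04]), 'contact_force': array([ 0.59766261,  0.12497392, -0.11165996]), 'moment': array([-0.0340693 , -0.06504746, -0.0323945 ]), 'grip_width': 0.08523502509908004}
{'vertical_fov': 46.88835935903347, 'cx': 319.02922602708026, 'cy': 234.23096798900366, 'k1': -0.07106322832070475, 'R': array([[-0.64254085, -0.7660559 , -0.01730933],
       [-0.49027996,  0.42838007, -0.75902311],
       [ 0.5888691 , -0.47921694, -0.65083355]]), 't': array([0.27083493, 0.35063686, 0.86995509])}
{'vertical_fov': 52.295219766233124, 'cx': 320.1825618774595, 'cy': 244.1684455427826, 'k1': -0.028306986425035104, 'R': array([[ 2.26633943e-03, -9.99996822e-01,  1.10417986e-03],
       [-9.85782923e-01, -2.41963576e-03, -1.68006472e-01],
       [ 1.68008610e-01, -7.07721954e-04, -9.85785274e-01]]), 't': array([-0.08711126,  0.53078912,  1.03871281])}
{'vertical_fov': 59.265940222487856, 'cx': 316.0615126868057, 'cy': 236.50528345964696, 'k1': -0.08028559266674747, 'T_tool_cam': array([[ 1.19903386e-03, -9.54076206e-01, -2.99561606e-01,
         7.74294636e-02],
       [ 9.99998773e-01,  8.42076664e-04,  1.32068688e-03,
         4.61343280e-04],
       [-1.00778208e-03, -2.99562822e-01,  9.54076045e-01,
        -6.96324363e-02],
       [ 0.00000000e+00,  0.00000000e+00,  0.00000000e+00,
         1.00000000e+00]])}
```

View pics/s0.png

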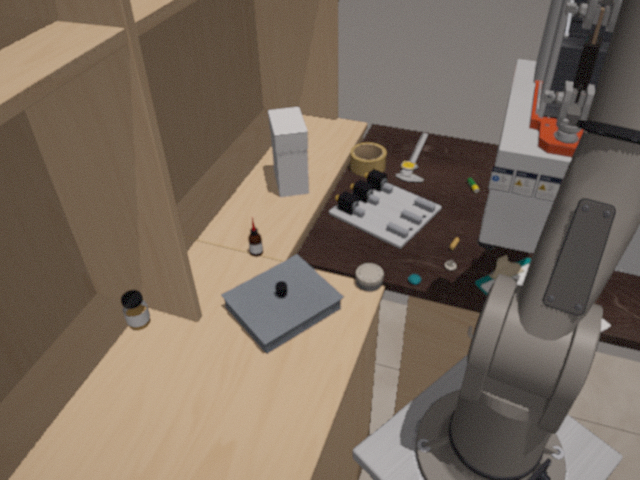

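View pics/t0.png

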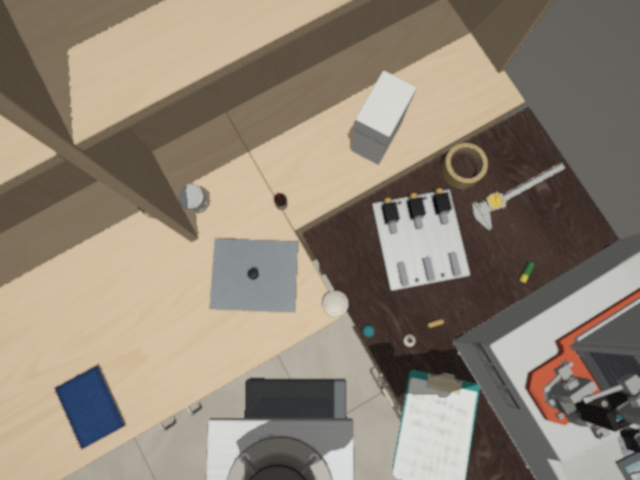

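```bash
python3 - <<'E'
from h import *
o,im,d=grab('top'); P=cloud('top',o,d)
np.save('P0.npy',P)
for l in('lid','jig','tube_box','lane1_mouth','lane2_start','grease_pot','oil_dropper','jar_studs'):
    for m in r.masks_of(l,'top')[:3]:
        X=P[m['pixels']]; print(l,round(m['p'],2),np.round(m['at']),m['pixels'].sum(),np.median(X,0).round(4))
        if l in('lid','jig'):
            k=m['pixels'].astype(np.uint8)
            Z=X[:,2]; h,e=np.histogram(Z,20); print(h,e.round(3))
            zt=e[h.argmax()]; s=X[(Z>zt-.004)&(Z<zt+.007)]
            b=cv2.minAreaRect((s[:,:2]*1000).astype(np.float32)); print(b)
            print(cv2.boxPoints(b).round(1).tolist())
for p in[(253,272),(390,190),(413,190),(440,190),(391,212),(417,208),(443,205),(402,272),(428,267),(454,263)]:print(p,P[p[1],p[0]].round(4))
cv2.imwrite('pics/t1.png',cv2.resize(im[170:320,180:500,::-1],(800,375),interpolation=cv2.INTER_CUBIC))
E
```

```text
lid 0.73 [252. 276.] 6077 [0.4605 0.0594 0.0381]
[5954  103    0    0    0    0    0    0    0    0    0    0    0    0
    0    0    0    0    0   20] [-0.005  0.051  0.107  0.163  0.219  0.275  0.331  0.387  0.442  0.498
  0.554  0.61   0.666  0.722  0.778  0.834  0.89   0.946  1.001  1.057
  1.113]
((465.4564208984375, 136.69541931152344), (165.82415771484375, 62.51383590698242), 4.121063709259033)
[[380.5, 161.89999389648438], [385.0, 99.5999984741211], [550.4000244140625, 111.5], [545.9000244140625, 173.8000030517578]]
jig 0.57 [421. 241.] 6897 [ 0.5473 -0.3126  0.0117]
[6758  117    0    0    0    0    0    0    0    0    0    0    0    0
    0    0    0    0    0   22] [-0.003  0.052  0.108  0.164  0.22   0.276  0.332  0.387  0.443  0.499
  0.555  0.611  0.667  0.722  0.778  0.834  0.89   0.946  1.002  1.057
  1.113]
((570.8685913085938, -321.6067199707031), (184.67483520507812, 171.28619384765625), 0.3267067074775696)
[[478.0, -236.5], [479.0, -407.79998779296875], [663.7000122070312, -406.70001220703125], [662.7000122070312, -235.39999389648438]]
lane1_mouth 0.97 [421. 240.] 6983 [ 0.5471 -0.3129  0.0117]
lane2_start 0.71 [421. 240.] 6943 [ 0.5473 -0.3123  0.0117]
grease_pot 0.92 [337. 302.] 528 [ 0.4    -0.1188  0.0318]
oil_dropper 0.62 [278. 204.] 187 [0.6272 0.0025 0.0527]
jar_studs 0.67 [192. 198.] 701 [0.6289 0.1953 0.0691]
jar_studs 0.55 [280. 201.] 197 [0.627  0.0028 0.0513]
(253, 272) [0.4659 0.0583 0.0688]
(390, 190) [ 6.685e-01 -2.501e-01  3.000e-04]
(413, 190) [ 0.6678 -0.3038  0.0033]
(440, 190) [ 0.6584 -0.3589  0.0371]
(391, 212) [ 0.6038 -0.2441  0.0483]
(417, 208) [ 0.6128 -0.3024  0.0497]
(443, 205) [ 0.62   -0.3611  0.0495]
(402, 272) [ 0.4717 -0.2694  0.024 ]
(428, 267) [ 0.4832 -0.3282  0.0237]
(454, 263) [ 0.4923 -0.3872  0.0238]
```

View pics/t1.png

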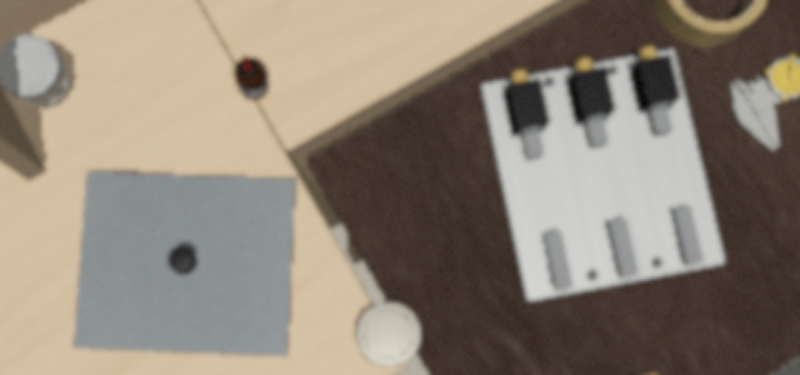

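```bash
python3 - <<'E'
from h import *
P=np.load('P0.npy').reshape(-1,3)
def sel(x0,x1,y0,y1,z0,z1):
    m=(P[:,0]>x0)&(P[:,0]<x1)&(P[:,1]>y0)&(P[:,1]<y1)&(P[:,2]>z0)&(P[:,2]<z1); return P[m]
s=sel(.36,.58,-.06,.18,.03,.046); b=cv2.minAreaRect((s[:,:2]*1000).astype(np.float32)); print('lid',b,np.median(s[:,2]))
k=sel(.42,.52,.02,.1,.06,.09); print('knob',k.mean(0),len(k))
s=sel(.42,.70,-.45,-.2,.006,.015); b=cv2.minAreaRect((s[:,:2]*1000).astype(np.float32)); print('jig',b)
print(cv2.boxPoints(b))
# grooves: top points z>.017, x<.52
g=sel(.43,.53,-.45,-.2,.018,.04)
n,lab=None,None
from scipy.cluster.vq import kmeans2
c,l=kmeans2(g[:,:2],np.array([[.472,-.269],[.483,-.328],[.492,-.387]]),minit='matrix')
for i in range(3):
    q=g[l==i]; bb=cv2.minAreaRect((q[:,:2]*1000).astype(np.float32)); print(i,q.mean(0),bb,np.percentile(q[:,2],[5,95]))
g=sel(.57,.70,-.45,-.2,.044,.06)
c,l=kmeans2(g[:,:2],np.array([[.61,-.244],[.61,-.302],[.62,-.361]]),minit='matrix')
for i in range(3):
    q=g[l==i]; bb=cv2.minAreaRect((q[:,:2]*1000).astype(np.float32)); print(i,q.mean(0),bb)
E
```

```text
lid ((463.2522888183594, 60.635231018066406), (188.88340759277344, 158.85487365722656), 87.98028564453125) 0.03810795871700896
knob [0.46238571 0.0595676  0.06752735] 95
jig ((565.8934936523438, -328.431884765625), (266.3285827636719, 243.01222229003906), 0.1876153200864792)
[[ 432.33203 -207.36247]
 [ 433.1278  -450.37338]
 [ 699.45496 -449.50128]
 [ 698.6592  -206.49039]]
0 [ 0.46739604 -0.27145889  0.02617032] ((476.45452880859375, -269.2240905761719), (71.73220825195312, 19.427396774291992), 14.604663848876953) [0.02123405 0.03001709]
1 [ 0.47893575 -0.33031036  0.0262527 ] ((476.8487243652344, -331.48284912109375), (54.69102096557617, 32.332916259765625), 34.500160217285156) [0.02198541 0.03062468]
2 [ 0.48906616 -0.38742478  0.0261689 ] ((489.66473388671875, -388.5749206542969), (51.976036071777344, 17.890277862548828), 10.81698226928711) [0.02094282 0.03065897]
0 [ 0.60428129 -0.24435245  0.05020645] ((603.8118896484375, -244.9886474609375), (46.151832580566406, 31.754812240600586), 11.889670372009277)
1 [ 0.61669962 -0.3137585   0.0500611 ] ((619.4710693359375, -323.51153564453125), (45.919593811035156, 72.0994644165039), 12.367156982421875)
2 [ 0.65455942 -0.38628007  0.04941318] ((667.2901611328125, -389.8258056640625), (61.93035888671875, 122.33807373046875), 46.29109573364258)
```

```bash
python3 - <<'E'
from h import *
P=np.load('P0.npy')
Z=np.clip(P[:,:,2],-.1,.9); im=cv2.applyColorMap(((Z+.1)*255).astype(np.uint8),cv2.COLORMAP_JET)
for x in np.arange(.1,1,.1):
  for y in np.arange(-.8,.5,.1):
    c=r.get_calibration('top');f=240/np.tan(np.radians(c['vertical_fov'])/2)
    X=c['R']@np.array([x,y,0])+c['t']; u=X[:2]/X[2]; u=u*(1+c['k1']*(u@u))*f+[c['cx'],c['cy']]
    cv2.circle(im,(int(u[0]),int(u[1])),1,(255,255,255),-1); cv2.putText(im,f'{x:.1f},{y:.1f}',(int(u[0]),int(u[1])),0,.25,(255,255,255))
cv2.imwrite('pics/h.png',im)
E
```

```text
(no output)
```

View pics/h.png

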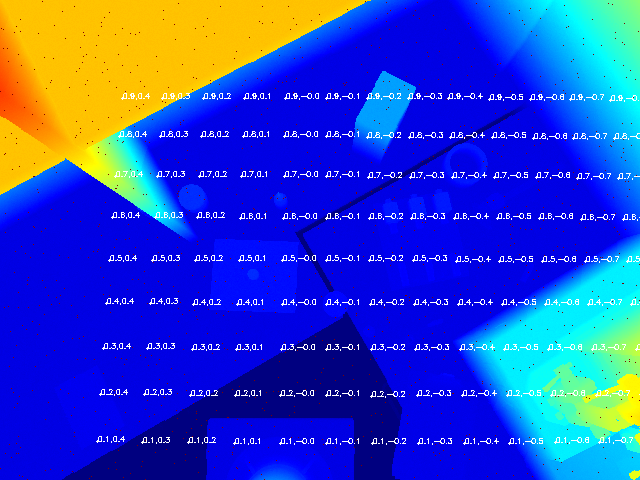

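View pics/w0.png

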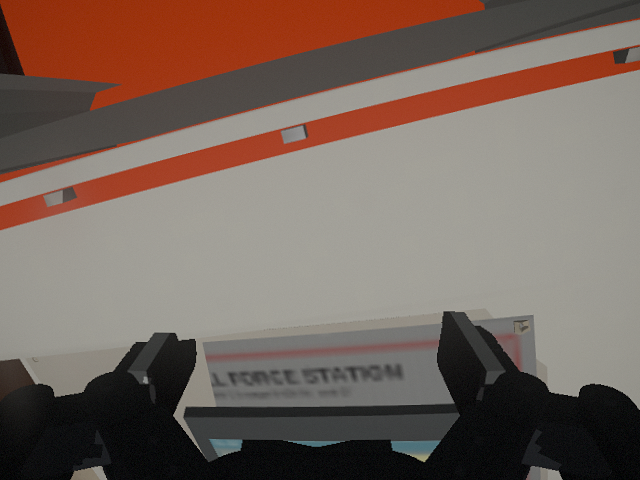

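```bash
python3 - <<'E'
from h import *
o,im,d=grab('wrist'); W=cloud('wrist',o,d)
for v in range(20,480,60): print([ (W[v,u]).round(2).tolist() for u in range(40,640,140)])
P=np.load('P0.npy')
for (u,v) in [(480,345),(500,360),(520,380),(560,330),(600,300),(630,260),(540,440),(590,400)]: print(u,v,P[v,u].round(3))
E
```

```text
[[0.26, -0.57, 0.28], [0.27, -0.6, 0.28], [0.28, -0.62, 0.28], [0.26, -0.63, 0.37], [0.29, -0.67, 0.31]]
[[0.25, -0.59, 0.31], [0.26, -0.6, 0.28], [0.26, -0.63, 0.37], [0.27, -0.65, 0.3], [0.29, -0.7, 0.26]]
[[0.26, -0.63, 0.37], [0.25, -0.61, 0.3], [0.26, -0.63, 0.28], [0.26, -0.67, 0.26], [0.28, -0.7, 0.26]]
[[0.23, -0.57, 0.28], [0.23, -0.6, 0.26], [0.24, -0.64, 0.26], [0.25, -0.67, 0.26], [0.26, -0.71, 0.26]]
[[0.2, -0.56, 0.26], [0.21, -0.6, 0.26], [0.22, -0.64, 0.26], [0.23, -0.68, 0.26], [0.24, -0.72, 0.26]]
[[0.18, -0.56, 0.26], [0.19, -0.61, 0.26], [0.2, -0.65, 0.26], [0.21, -0.69, 0.25], [0.23, -0.73, 0.26]]
[[0.09, -0.53, 0.19], [0.17, -0.61, 0.26], [0.16, -0.66, 0.23], [0.2, -0.69, 0.27], [0.2, -0.75, 0.26]]
[[0.18, -0.59, 0.3], [0.2, -0.62, 0.31], [0.13, -0.67, 0.23], [0.21, -0.67, 0.31], [0.21, -0.7, 0.31]]
480 345 [ 0.318 -0.375  0.216]
500 360 [ 0.294 -0.393  0.263]
520 380 [ 0.261 -0.426  0.261]
560 330 [ 0.344 -0.501  0.262]
600 300 [ 0.396 -0.577  0.26 ]
630 260 [ 0.466 -0.635  0.264]
540 440 [ 0.155 -0.469  0.227]
590 400 [ 0.261 -0.417  0.498]
```

```bash
python3 - <<'E'
from h import *
a=cv2.imread('pics/s0.png')[0:260,460:640];b=cv2.imread('pics/t0.png')[240:480,440:640]
cv2.imwrite('pics/c.png',np.hstack([cv2.resize(a,(390,563),interpolation=2),cv2.resize(b,(400,480),interpolation=2)[:563] if 0 else cv2.copyMakeBorder(cv2.resize(b,(400,480),interpolation=2),0,83,0,0,0)]))
o,im,d=grab('scene'); P=cloud('scene',o,d)
for u,v in [(550,30),(548,60),(552,100),(560,20),(600,20),(600,60),(587,70),(575,110),(568,130),(545,130),(620,100)]: print(u,v,P[v,u].round(3))
E
```

```text
550 30 [ 0.428 -0.677  0.395]
548 60 [ 0.382 -0.61   0.359]
552 100 [ 0.274 -0.451  0.36 ]
560 20 [ 0.331 -0.519  0.479]
600 20 [ 0.237 -0.472  0.516]
600 60 [ 0.25  -0.553  0.419]
587 70 [ 0.226 -0.453  0.436]
575 110 [ 0.235 -0.473  0.347]
568 130 [ 0.23  -0.456  0.313]
545 130 [ 0.28  -0.468  0.287]
620 100 [ 0.031 -0.093  0.573]
```

View pics/c.png

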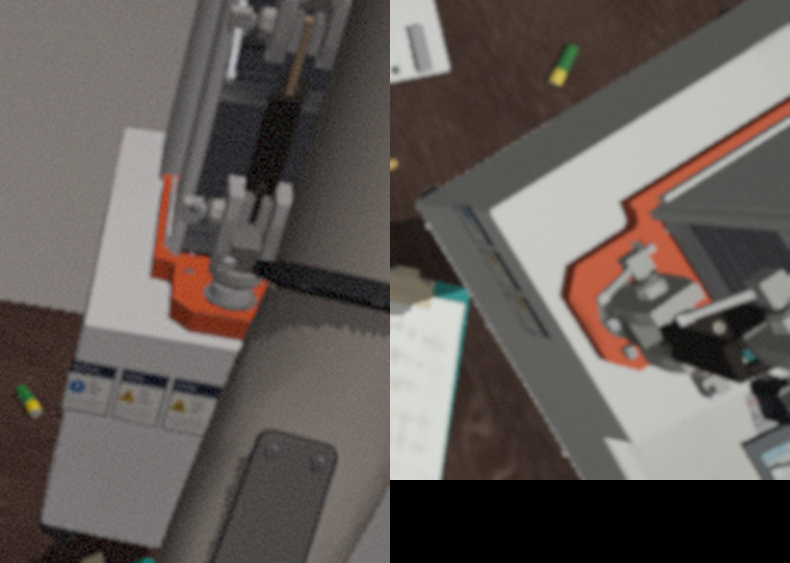

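```bash
python3 - <<'E'
from h import *
G={}
for n in('top','scene'):
    o,im,d=grab(n); P=cloud(n,o,d).reshape(-1,3)[d.ravel()>0]
    m=(P[:,0]>0)&(P[:,0]<.7)&(P[:,1]>-.85)&(P[:,1]<-.2)&(P[:,2]>.2)
    P=P[m]; H=np.zeros((14,14))
    for p in P: 
        i,j=int(p[0]/.05),int((p[1]+.85)/.05)
        if j<14: H[i,j]=max(H[i,j],p[2])
    print(n,'cols y from -.85 step .05; rows x'); 
    for i in range(14): print(f'{i*.05:.2f}',(H[i,:13]*100).astype(int))
E
```

```text
top cols y from -.85 step .05; rows x
0.00 [0 0 0 0 0 0 0 0 0 0 0 0 0]
0.05 [ 0  0  0  0 22 21 20  0  0  0  0  0  0]
0.10 [ 0  0  0  0 23 22 26 26  0  0  0  0  0]
0.15 [ 0  0  0  0 29 32 37 50 26  0  0  0  0]
0.20 [ 0  0  0  0  0 34 37 51 55  0  0  0  0]
0.25 [ 0  0  0  0  0 35 43 53 55 26  0  0  0]
0.30 [ 0  0  0  0  0 39 47 46 26 26  0  0  0]
0.35 [ 0  0  0  0 32 39 30 26 26  0  0  0  0]
0.40 [ 0  0  0  0 28 26 26  0  0  0  0  0  0]
0.45 [ 0  0  0 26 26 25  0  0  0  0  0  0  0]
0.50 [ 0  0  0 21  0  0  0  0  0  0  0  0  0]
0.55 [0 0 0 0 0 0 0 0 0 0 0 0 0]
0.60 [0 0 0 0 0 0 0 0 0 0 0 0 0]
0.65 [ 0  0 22 22  0  0  0  0  0  0  0  0  0]
scene cols y from -.85 step .05; rows x
0.00 [0 0 0 0 0 0 0 0 0 0 0 0 0]
0.05 [0 0 0 0 0 0 0 0 0 0 0 0 0]
0.10 [0 0 0 0 0 0 0 0 0 0 0 0 0]
0.15 [0 0 0 0 0 0 0 0 0 0 0 0 0]
0.20 [ 0  0  0  0  0 47 53 56 56  0  0  0  0]
0.25 [ 0  0  0  0  0 48 52 54 54 26  0  0  0]
0.30 [ 0  0  0  0  0 48 52 50 26 26  0  0  0]
0.35 [ 0  0  0  0 48 49 29 26 26  0  0  0  0]
0.40 [ 0  0  0 46 29 26 26  0  0  0  0  0  0]
0.45 [ 0 41 44 44 26  0  0  0  0  0  0  0  0]
0.50 [41 41 26 26  0  0  0  0  0  0  0  0  0]
0.55 [29 40  0  0  0  0  0  0  0  0  0  0  0]
0.60 [ 0 40 40  0  0  0  0  0  0  0  0  0  0]
0.65 [ 0  0 39 36  0  0  0  0  0  0  0  0  0]
```

```bash
python3 - <<'E'
from h import *
for n in('top','scene'):
  c=r.get_calibration(n);f=240/np.tan(np.radians(c['vertical_fov'])/2)
  for p in[(.187,-.648,.303),(.187,-.648,.24),(.187,-.648,.45),(.12,-.4,.55),(.25,-.46,.3),(.25,-.46,.5),(0,0,.4)]:
    X=c['R']@np.array(p)+c['t']; u=X[:2]/X[2]; u=u*(1+c['k1']*(u@u))*f+[c['cx'],c['cy']]; print(n,p,u.round())
E
```

```text
top (0.187, -0.648, 0.303) [669. 429.]
top (0.187, -0.648, 0.24) [644. 422.]
top (0.187, -0.648, 0.45) [746. 451.]
top (0.12, -0.4, 0.55) [611. 541.]
top (0.25, -0.46, 0.3) [551. 389.]
top (0.25, -0.46, 0.5) [626. 409.]
top (0, 0, 0.4) [255. 591.]
scene (0.187, -0.648, 0.303) [635. 112.]
scene (0.187, -0.648, 0.24) [625. 139.]
scene (0.187, -0.648, 0.45) [660.  42.]
scene (0.12, -0.4, 0.55) [656.  30.]
scene (0.25, -0.46, 0.3) [558. 131.]
scene (0.25, -0.46, 0.5) [587.  29.]
scene (0, 0, 0.4) [555. 276.]
```

```bash
python3 -m handwheel '[[[0,0,0.02,0,0,0,0.085],[0,0,0.03,0,0,0,0.085],[0,0,0.035,0,0,0,0.085],[0,0,0.035,0,0,0,0.085],[0,0,0.035,0,0,0,0.085],[0,0,0.035,0,0,0,0.085],[0,0,0.035,0,0,0,0.085],[0,0,0.035,0,0,0,0.085]]]'; python3 - <<'E'
from h import *
print(r.get_obs())
grab('top','t2.png');grab('wrist','w2.png');grab('scene','s2.png')
cv2.imwrite('pics/m2.png',np.hstack([cv2.resize(cv2.imread(f'pics/{n}2.png'),(400,300)) for n in 'wt']))
E
```

```text
clock: 1.47
tcp_pos: [0.1869, -0.6482, 0.5659]
orientation: [3.11, 0.439, 0.0]
contact_force: [0.8, -0.9, -0.2]
grip_width: 0.0853
{'clock': 1.4667, 'joints': array([ 1.16701822,  0.37727841,  0.0481578 ,  1.13248684, -0.01775197,
        1.63176142, -0.07935196]), 'qvel': array([-0.02180069,  0.0271073 ,  0.05223564, -0.92195764, -0.02044833,
        0.89749308,  0.01022694]), 'tau': array([ 1.66581161e-01, -5.79957211e+01,  1.37256905e+00, -2.85326385e+01,
        3.02393432e-02, -1.00604117e+00, -1.60997134e-02]), 'tcp_pos': array([ 0.18687121, -0.64817104,  0.56592372]), 'orientation': array([3.11025108e+00, 4.39476644e-01, 1.29905759e-04]), 'contact_force': array([ 0.80749581, -0.93939621, -0.23701334]), 'moment': array([-0.0774536 , -0.03233525, -0.0136336 ]), 'grip_width': 0.08527498397167813}
```

View pics/m2.png

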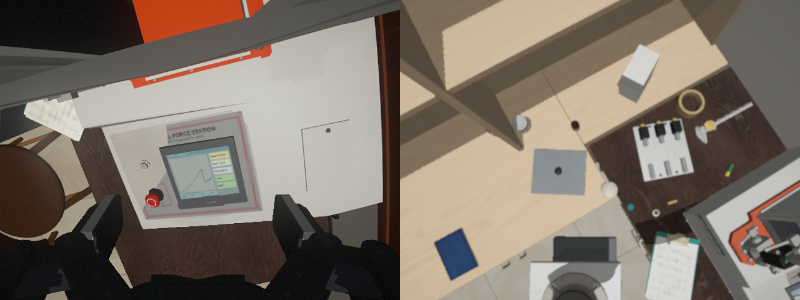

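View pics/s2.png

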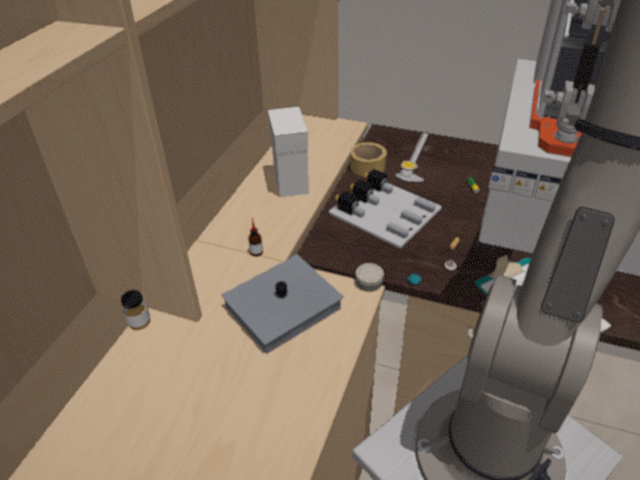

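```bash
python3 - <<'E'
from h import *
o,im,d=grab('wrist'); W=cloud('wrist',o,d)
for v in range(5,240,25): print(v,[ (W[v,u]).round(2).tolist() if d[v,u]>0 else 0 for u in range(20,640,100)])
E
```

```text
5 [[0.27, -0.56, 0.54], [0.28, -0.56, 0.48], [0.31, -0.54, 0.28], [0.33, -0.61, 0.29], [0.36, -0.69, 0.29], 0, 0]
30 [[0.26, -0.56, 0.55], [0.27, -0.56, 0.49], [0.3, -0.54, 0.28], [0.32, -0.62, 0.28], 0, 0, [0.4, -0.86, 0.27]]
55 [[0.26, -0.57, 0.55], [0.26, -0.56, 0.5], [0.28, -0.56, 0.32], 0, [0.27, -0.64, 0.58], [0.35, -0.79, 0.26], [0.38, -0.86, 0.28]]
80 [[0.25, -0.59, 0.58], [0.25, -0.57, 0.5], 0, [0.26, -0.63, 0.58], [0.3, -0.7, 0.28], [0.33, -0.79, 0.26], [0.36, -0.87, 0.28]]
105 [[0.25, -0.58, 0.57], 0, 0, [0.26, -0.63, 0.3], [0.29, -0.72, 0.26], [0.31, -0.8, 0.26], [0.34, -0.88, 0.27]]
130 [0, 0, [0.22, -0.56, 0.28], [0.24, -0.64, 0.26], [0.27, -0.72, 0.26], [0.29, -0.81, 0.26], [0.32, -0.89, 0.27]]
155 [0, [0.2, -0.51, 0.36], [0.2, -0.56, 0.26], [0.22, -0.65, 0.26], [0.25, -0.73, 0.26], [0.27, -0.82, 0.26], [0.3, -0.9, 0.27]]
180 [[-0.02, -0.12, -0.14], [0.15, -0.48, 0.26], [0.18, -0.57, 0.26], [0.2, -0.65, 0.24], [0.23, -0.74, 0.26], [0.25, -0.83, 0.26], [0.28, -0.91, 0.27]]
205 [[-0.07, -0.12, -0.15], [0.04, -0.38, 0.0], [0.14, -0.56, 0.21], [0.17, -0.66, 0.23], [0.2, -0.75, 0.25], [0.23, -0.84, 0.26], [0.26, -0.93, 0.27]]
230 [[-0.37, 0.19, -0.64], [-0.01, -0.38, -0.0], [0.11, -0.57, 0.21], [0.15, -0.67, 0.24], [0.18, -0.76, 0.25], [0.21, -0.85, 0.26], [0.24, -0.94, 0.27]]
```

View pics/w2.png

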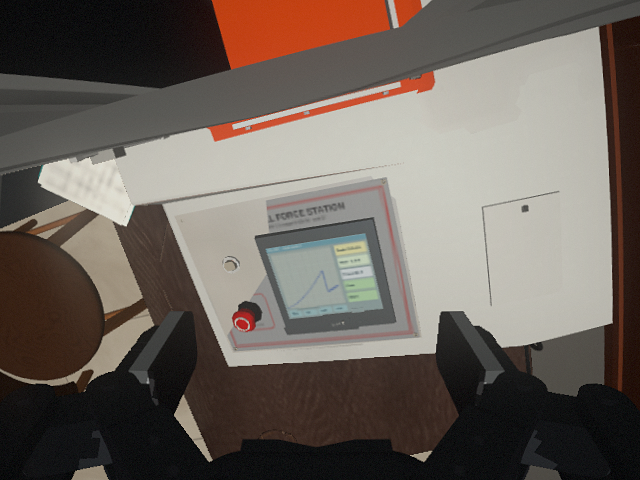

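```bash
python3 -m handwheel '[[[-0.02,0,0.0,0,0,0,0.085],[-0.02,0,0.0,0,0,0,0.085],[-0.02,0,0.0,0,0,0,0.085],[0,0,0.02,0,0,0,0.085],[0,0,0.03,0,0,0,0.085],[0,0,0.03,0,0,0,0.085],[0,0,0,0,0,0,0.085]]]'; python3 - <<'E'
from h import *
o,im,d=grab('wrist','w3.png'); W=cloud('wrist',o,d)
T=np.array(r.get_calibration('wrist')['T_tool_cam']);print(R.from_rotvec(o['orientation']).apply(T[:3,3])+o['tcp_pos'])
for v in range(5,180,25): print(v,[ (W[v,u]).round(2).tolist() if d[v,u]>0 else 0 for u in range(20,640,100)])
E
```

```text
clock: 2.25
tcp_pos: [0.1268, -0.6486, 0.6483]
orientation: [3.105, 0.438, 0.001]
contact_force: [-0.8, -0.1, 1.8]
grip_width: 0.0849
[ 0.20123415 -0.62719888  0.71794381]
5 [[0.21, -0.5, 0.53], [0.23, -0.48, 0.41], [0.23, -0.57, 0.5], [0.26, -0.62, 0.45], [0.3, -0.69, 0.36], [0.36, -0.8, 0.26], [0.37, -0.87, 0.31]]
30 [[0.2, -0.5, 0.53], [0.22, -0.48, 0.39], [0.23, -0.56, 0.44], [0.26, -0.62, 0.36], [0.3, -0.71, 0.28], [0.34, -0.81, 0.26], [0.35, -0.88, 0.31]]
55 [[0.19, -0.5, 0.53], [0.19, -0.31, 0.0], [0.22, -0.53, 0.29], [0.25, -0.62, 0.28], [0.28, -0.72, 0.26], [0.31, -0.82, 0.26], [0.33, -0.89, 0.31]]
80 [[0.11, -0.14, -0.0], [0.16, -0.31, 0.0], [0.2, -0.53, 0.26], [0.23, -0.63, 0.26], [0.26, -0.73, 0.26], [0.29, -0.83, 0.26], [0.31, -0.91, 0.31]]
105 [[0.07, -0.15, 0.0], [0.12, -0.32, 0.0], [0.17, -0.53, 0.26], [0.2, -0.63, 0.26], [0.23, -0.73, 0.26], [0.27, -0.84, 0.26], [0.29, -0.92, 0.3]]
130 [[0.03, -0.15, 0.0], [0.08, -0.33, 0.0], [0.15, -0.54, 0.25], [0.18, -0.64, 0.23], [0.21, -0.74, 0.26], [0.24, -0.85, 0.26], [0.27, -0.93, 0.3]]
155 [[-0.01, -0.15, -0.0], 0, [0.11, -0.53, 0.2], [0.15, -0.65, 0.23], [0.18, -0.75, 0.25], [0.22, -0.86, 0.26], [0.25, -0.94, 0.3]]
```

View pics/w3.png

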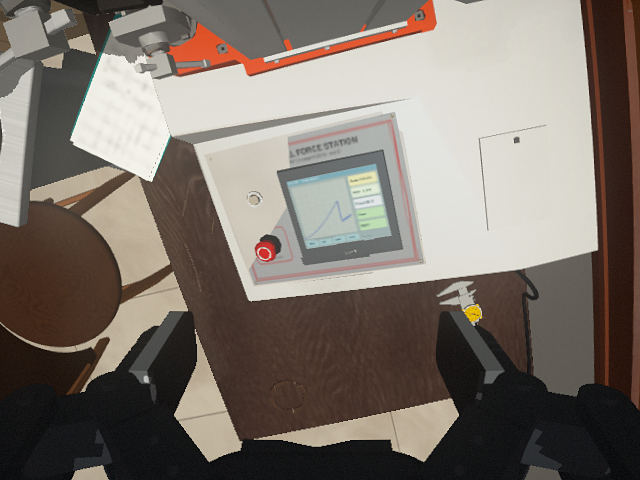

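```bash
python3 -m handwheel '[[[0,0,0.025,0,0,0,0.085],[0,0.01,0.025,0,0,0,0.085],[-0.005,0.03,0.02,0,0,0,0.085],[-0.01,0.03,0.01,0,0,0,0.085],[-0.01,0.03,0,0,0,0,0.085],[-0.005,0.03,0,0,0,0,0.085],[0,0.03,0,0,0,0,0.085],[0,0.02,0,0,0,0,0.085],[0,0.015,0,0,0,0,0.085],[0,0,0,0,0,0,0.085]]]'; python3 - <<'E'
from h import *
o,im,d=grab('wrist','w4.png'); W=cloud('wrist',o,d)
print(o['joints'])
for v in range(5,180,25): print(v,[ (W[v,u]).round(2).tolist() if d[v,u]>0 else 0 for u in range(20,640,100)])
E
```

```text
clock: 3.13
tcp_pos: [0.099, -0.4578, 0.7159]
orientation: [3.109, 0.443, -0.003]
contact_force: [0.4, -0.1, 0.9]
grip_width: 0.085
[ 9.83032340e-01  1.11803299e-02  2.46533120e-01  1.25618307e+00
 -8.83123796e-04  1.87335155e+00 -5.81733929e-02]
5 [[0.2, 0.16, -0.07], [0.27, 0.06, -0.26], [0.29, -0.23, -0.0], [0.28, -0.41, 0.26], [0.2, -0.45, 0.68], [0.2, -0.47, 0.71], [0.21, -0.48, 0.71]]
30 [[0.16, 0.25, -0.2], [0.22, 0.13, -0.44], [0.25, -0.24, -0.0], [0.26, -0.42, 0.26], [0.2, -0.46, 0.68], [0.2, -0.47, 0.71], [0.2, -0.48, 0.71]]
55 [[0.12, 0.11, -0.0], [0.15, 0.26, -0.75], [0.21, -0.25, -0.0], [0.23, -0.43, 0.2], [0.22, -0.49, 0.53], [0.19, -0.47, 0.71], [0.2, -0.49, 0.71]]
80 [[0.07, 0.1, -0.0], [0.12, -0.09, -0.0], [0.16, -0.12, -0.67], [0.22, -0.43, 0.0], [0.2, -0.49, 0.52], [0.2, -0.51, 0.62], [0.31, -0.79, 0.26]]
105 [[0.06, -0.03, 0.18], [0.08, -0.1, 0.0], [0.13, -0.27, 0.0], [0.17, -0.45, -0.0], [0.19, -0.5, 0.53], [0.25, -0.68, 0.26], [0.29, -0.8, 0.26]]
130 [[0.03, -0.06, 0.22], [0.03, -0.11, 0.01], [0.08, -0.28, 0.0], [0.13, -0.46, -0.0], [0.18, -0.57, 0.26], [0.22, -0.69, 0.25], [0.26, -0.81, 0.26]]
155 [[0.0, -0.07, 0.23], [-0.01, -0.12, 0.01], [0.04, -0.29, 0.0], [0.09, -0.47, -0.0], [0.15, -0.59, 0.22], [0.19, -0.71, 0.25], [0.23, -0.83, 0.26]]
```

View pics/w4.png

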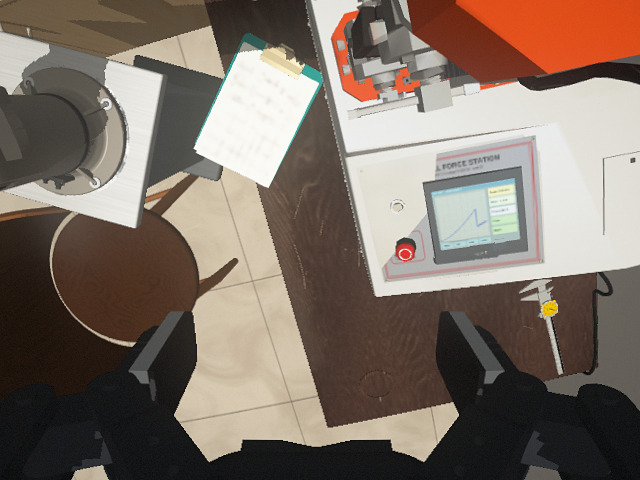

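```bash
python3 - <<'E'
from h import *
o,im,d=grab('wrist'); W=cloud('wrist',o,d)
m=(d>0)&(W[:,:,2]>.27)&(W[:,:,1]<-.3)&(W[:,:,0]>.1); v,u=np.where(m)
m&=(np.mgrid[0:480,0:640][0]<200)
P=W[m]; rr=np.hypot(P[:,0],P[:,1])
for z in np.arange(.3,.8,.05):
    s=(P[:,2]>z)&(P[:,2]<z+.05)
    if s.any(): i=rr[s].argmin(); print(z,s.sum(),rr[s].min(),P[s][i].round(3), P[s].max(0).round(3),P[s].min(0).round(3))
E
```

```text
0.3 668 0.49971051924166043 [ 0.237 -0.44   0.335] [ 0.254 -0.44   0.35 ] [ 0.204 -0.574  0.3  ]
0.35 1659 0.5045669232262167 [ 0.231 -0.449  0.398] [ 0.278 -0.443  0.4  ] [ 0.191 -0.562  0.35 ]
0.39999999999999997 500 0.5044294134738941 [ 0.231 -0.448  0.401] [ 0.242 -0.448  0.45 ] [ 0.22  -0.561  0.4  ]
0.44999999999999996 835 0.49064174645210773 [ 0.171 -0.46   0.498] [ 0.248 -0.448  0.5  ] [ 0.171 -0.561  0.45 ]
0.49999999999999994 3340 0.489948921762834 [ 0.174 -0.458  0.502] [ 0.243 -0.453  0.55 ] [ 0.17  -0.561  0.5  ]
0.5499999999999999 2025 0.500720285338176 [ 0.217 -0.451  0.562] [ 0.232 -0.451  0.6  ] [ 0.206 -0.556  0.55 ]
0.5999999999999999 1341 0.5452072826841462 [ 0.205 -0.505  0.623] [ 0.232 -0.505  0.65 ] [ 0.202 -0.561  0.6  ]
0.6499999999999999 4925 0.4943284074594168 [ 0.202 -0.451  0.676] [ 0.213 -0.451  0.7  ] [ 0.191 -0.52   0.65 ]
0.7 10784 0.4949451285889479 [ 0.198 -0.454  0.701] [ 0.209 -0.454  0.71 ] [ 0.191 -0.492  0.7  ]
```

```bash
python3 -m handwheel '[[[-0.005,0.015,0.01,0,0,0,0],[-0.004,0.023,0.01,0,0,0,0],[0,0,0.0,0,0,0,0],[0,0,0,0,0,0,0],[0,0,0,0,0,0,0],[0,0,0,0,0,0,0]]]'; python3 -c "
from h import *
print(r.get_obs()['joints'])"
```

```text
clock: 3.73
tcp_pos: [0.0902, -0.4232, 0.7336]
orientation: [3.109, 0.44, -0.005]
contact_force: [-0.8, -0.1, -1.3]
grip_width: 0.0122
[ 1.03569232 -0.04235234  0.16830306  1.26743604  0.01099757  1.91507421
 -0.08232574]
```

```bash
python3 -m handwheel '[[[0.015,0.003,-0.008,0,0,0,0],[0.02,0.006,0,0,0,0,0],[0.025,0.009,0,0,0,0,0],[0.025,0.009,0,0,0,0,0],[0.026,0.015,0,0,0,0,0],[0.026,0.015,0,0,0,0,0],[0.026,0.015,0,0,0,0,0],[0.022,0.02,0,0,0,0,0],[0.015,0.014,0,0,0,0,0]]]'; python3 -c "
from h import *
print(r.get_obs()['joints'])"
```

```text
clock: 4.48
tcp_pos: [0.2928, -0.3151, 0.7254]
orientation: [3.109, 0.445, -0.006]
contact_force: [-0.7, -0.3, 0.0]
grip_width: 0.0
[ 7.97060162e-01 -3.32951797e-02 -1.15595614e-01  1.27837824e+00
 -4.66076827e-04  1.89782804e+00 -6.04953142e-01]
```

```bash
python3 -m handwheel '[[[0.03,0.01,-0.015,0,0,0,0],[0.03,0.0,-0.03,0,0,0,0],[0.03,0,-0.035,0,0,0,0.03],[0.03,0,-0.038,0,0,0,0.03],[0.03,0,-0.038,0,0,0,0.03],[0.03,0,-0.038,0,0,0,0.03],[0.03,0,-0.038,0,0,0,0.03],[0.03,0,-0.038,0,0,0,0.03],[0.02,0,-0.03,0,0,0,0.03],[0,0,0,0,0,0,0.03]]]'; python3 -m handwheel '[[[0,0,0,0,0,0,0.03],[0,0,0,0,0,0,0.03]]]'; python3 - <<'E'
from h import *
o,im,d=grab('wrist','w5.png'); np.savez('w5.npz',d=d,p=o['tcp_pos'],q=o['orientation'])
print(o['joints'])
E
```

```text
clock: 5.32
tcp_pos: [0.5274, -0.3043, 0.4473]
orientation: [-3.104, -0.446, 0.02]
contact_force: [0.2, 0.4, -0.6]
grip_width: 0.0303
clock: 5.48
tcp_pos: [0.5258, -0.3068, 0.4571]
orientation: [3.107, 0.44, -0.005]
contact_force: [-0.8, -0.2, 0.0]
grip_width: 0.0299
[ 0.61767766  0.28150345 -0.25059617  1.49811506  0.07518312  1.37157561
 -0.9280558 ]
```

View pics/w5.png

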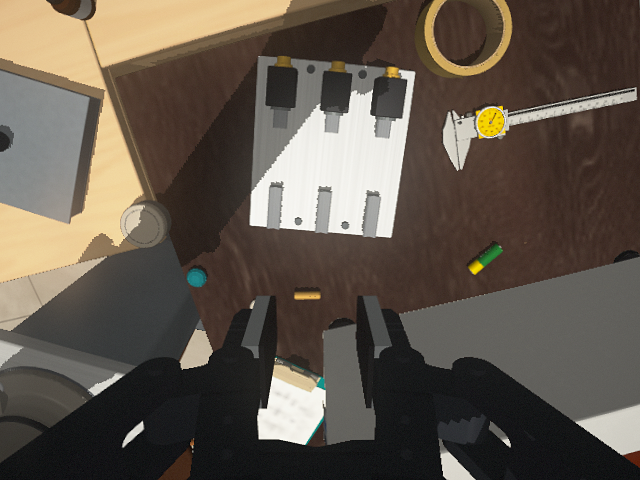

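```bash
cat > jig.py <<'E'
from h import *
from scipy.optimize import minimize
z=np.load('w5.npz'); o=dict(tcp_pos=z['p'],orientation=z['q']); P=cloud('wrist',o,z['d'])
reg=np.zeros((480,640),bool); reg[40:245,235:430]=1
m=reg&(P[:,:,2]>.0065)&(P[:,:,2]<.014)
m=(cv2.morphologyEx(m.astype(np.uint8),cv2.MORPH_OPEN,np.ones((3,3)))>0)
n,l,s,c=cv2.connectedComponentsWithStats(m.astype(np.uint8)); k=1+s[1:,4].argmax(); m=l==k
X=P[m]; print('plate z',np.median(X[:,2]),'table z',np.median(P[250:280,420:460,2]))
b=cv2.minAreaRect((X[:,:2]*1000).astype(np.float32)); print(b)
# grooves & fittings in rotated frame
a=np.radians(b[2] if b[2]<45 else b[2]-90); u=np.array([np.cos(a),np.sin(a)]); w=np.array([-u[1],u[0]])
print('yaw',np.degrees(a))
c=np.array(b[0])/1000; org=c-u*.0225
print('origin',org)
Q=P[reg]; q=np.c_[(Q[:,:2]-org)@u,(Q[:,:2]-org)@w,Q[:,2]]
for y in(.06,0,-.06):
    g=q[(abs(q[:,1]-y)<.02)&(q[:,2]>.018)&(q[:,2]<.036)&(q[:,0]<-.01)&(q[:,0]>-.1)]
    f=q[(abs(q[:,1]-y)<.03)&(q[:,2]>.044)&(q[:,2]<.058)]
    print(y,'groove x',np.percentile(g[:,0],[2,98]).round(4),'y',np.percentile(g[:,1],[3,50,97]).round(4),'fit x',np.percentile(f[:,0],[2,98]).round(4),'y',np.percentile(f[:,1],[3,50,97]).round(4),np.median(f[:,2]).round(4))
    h=q[(abs(q[:,1]-y)<.012)&(q[:,2]>.018)&(q[:,2]<.046)&(q[:,0]>.03)&(q[:,0]<.08)]
    print('   front groove x',np.percentile(h[:,0],[1,99]).round(4),'y',np.percentile(h[:,1],[3,50,97]).round(4))
E
python3 jig.py
```

```text
plate z 0.009685092458883188 table z -7.966635236544839e-05
((551.5194702148438, -317.44097900390625), (204.67335510253906, 184.5265655517578), 10.923394203186035)
yaw 10.923394203186035
origin [ 0.52942714 -0.32170465]
0.06 groove x [-0.0745 -0.0241] y [0.0517 0.0597 0.0671] fit x [0.071  0.1113] y [0.045  0.0597 0.0744] 0.0495
   front groove x [0.0462 0.0699] y [0.0515 0.0597 0.0677]
0 groove x [-0.0748 -0.0239] y [-0.0082 -0.0006  0.0072] fit x [0.0709 0.1113] y [-0.0143  0.0001  0.0145] 0.0496
   front groove x [0.0461 0.0697] y [-0.0077 -0.0001  0.0081]
-0.06 groove x [-0.0749 -0.0239] y [-0.0671 -0.0601 -0.052 ] fit x [0.0711 0.1116] y [-0.0743 -0.0595 -0.045 ] 0.0496
   front groove x [0.046  0.0698] y [-0.0679 -0.0599 -0.0508]
```

```bash
python3 -m handwheel '[[[-0.007,0.037,-0.013,0,0,-0.032,0.03],[-0.007,0.037,-0.013,0,0,-0.032,0.03],[-0.007,0.037,-0.013,0,0,-0.032,0.03],[-0.007,0.037,-0.013,0,0,-0.032,0.03],[-0.007,0.037,-0.013,0,0,-0.032,0.04],[-0.007,0.037,-0.013,0,0,-0.032,0.05],[-0.007,0.037,-0.013,0,0,-0.032,0.05],[-0.007,0.037,-0.013,0,0,-0.032,0.05],[-0.005,0.037,-0.013,0,0,-0.032,0.05],[-0.005,0.034,-0.013,0,0,-0.032,0.05]]]'; python3 -m handwheel '[[[0,0,0,0,0,0,0.05],[0,0,0,0,0,0,0.05],[0,0,0,0,0,0,0.05]]]'; cat > lid.py <<'E'
from h import *
import sys
o,im,d=grab('wrist',sys.argv[1]); P=cloud('wrist',o,d)
print('tcp',o['tcp_pos'].round(4),'rv',o['orientation'].round(3),'toolx yaw',np.degrees(np.arctan2(*R.from_rotvec(o['orientation']).as_matrix()[[1,0],0])).round(2))
for m in r.masks_of('lid','wrist')[:2]:
    X=P[m['pixels']&(d>0)]; zz=np.median(X[:,2]); print('p',m['p'],m['at'],X.shape,'z',zz)
    s=X[abs(X[:,2]-zz)<.004]; b=cv2.minAreaRect((s[:,:2]*1000).astype(np.float32)); print(b)
    k=X[(X[:,2]>zz+.02)&(X[:,2]<zz+.05)]
    if len(k): k=k[k[:,2]>np.percentile(k[:,2],60)]; print('knob',np.median(k,0).round(4),(k.max(0)-k.min(0)).round(4),((k.max(0)+k.min(0))/2).round(4))
E
python3 lid.py w6.png
```

```text
clock: 6.37
tcp_pos: [0.4597, 0.0622, 0.3289]
orientation: [3.137, -0.064, 0.003]
contact_force: [-0.0, -0.1, -0.1]
grip_width: 0.0503
clock: 6.62
tcp_pos: [0.4604, 0.0599, 0.3286]
orientation: [3.137, -0.061, -0.0]
contact_force: [0.1, 0.0, -0.2]
grip_width: 0.0497
tcp [0.4604 0.0599 0.3286] rv [ 3.137 -0.061 -0.   ] toolx yaw -2.24
p 0.86 [314.4, 186.6] (37972, 3) z 0.037652498236666804
((464.85009765625, 59.720069885253906), (188.3855743408203, 158.1683807373047), 87.81564331054688)
knob [0.4644 0.0591 0.0681] [0.0214 0.0216 0.002 ] [0.4649 0.0593 0.0686]
```

View pics/w6.png

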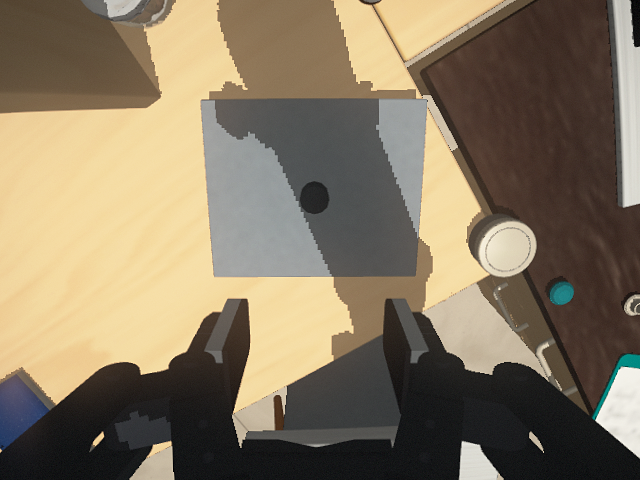

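```bash
python3 -m handwheel '[[[0.004,0,-0.03,0,0,0,0.05],[0,0,-0.035,0,0,0,0.05],[0,0,-0.035,0,0,0,0.05],[0,0,-0.035,0,0,0,0.05],[0,0,-0.03,0,0,0,0.05],[0,0,-0.02,0,0,0,0.05],[0,0,-0.015,0,0,0,0.05],[0,0,-0.014,0,0,0,0.05],[0,0,0,0,0,0,0.05],[0,0,0,0,0,0,0.05]]]' 60; python3 -m handwheel '[[[0,0,0,0,0,0,0.0],[0,0,0,0,0,0,0.0],[0,0,0,0,0,0,0.0],[0,0,0,0,0,0,0],[0,0,0,0,0,0,0]]]'
```

```text
clock: 7.55
tcp_pos: [0.4641, 0.0596, 0.1132]
orientation: [3.137, -0.063, -0.005]
contact_force: [0.0, 0.2, 0.8]
grip_width: 0.0503
clock: 7.97
tcp_pos: [0.4647, 0.0605, 0.1145]
orientation: [3.137, -0.061, -0.0]
contact_force: [-0.3, -0.7, 6.8]
grip_width: 0.021
```

```bash
python3 -m handwheel '[[[0,0,0.005,0,0,0,0.0],[0,0,0.01,0,0,0,0.0],[0,0,0.02,0,0,0,0.0],[0,0,0.02,0,0,0,0],[0,0,0.02,0,0,0,0],[0,0,0.01,0,0,0,0],[0,0,0,0,0,0,0]]]' 80; python3 lid.py w7.png
```

```text
clock: 8.55
tcp_pos: [0.4649, 0.061, 0.2007]
orientation: [3.138, -0.061, 0.003]
contact_force: [-0.4, -0.3, -1.7]
grip_width: 0.0206
tcp [0.4649 0.061  0.2007] rv [ 3.138e+00 -6.100e-02  3.000e-03] toolx yaw -2.22
p 0.78 [316.3, 229.4] (132238, 3) z 0.12387675172873511
((465.1666564941406, 60.23528289794922), (188.76939392089844, 158.78521728515625), 87.96711730957031)
knob [0.4661 0.0605 0.154 ] [0.0248 0.0677 0.0197] [0.4675 0.0665 0.1635]
```

View pics/w7.png

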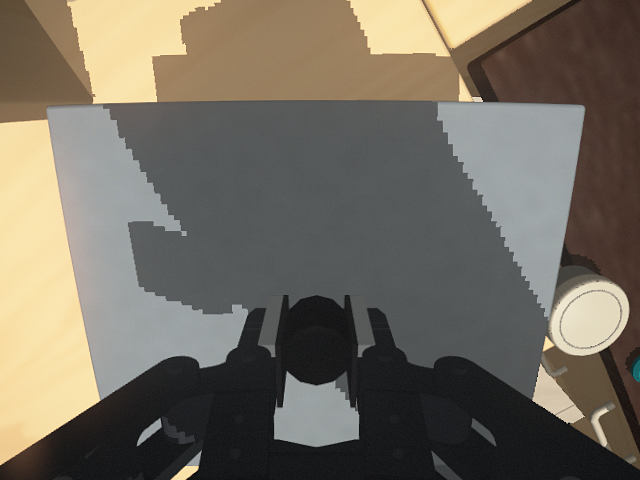

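```bash
python3 -m handwheel '[[[-0.012,0.015,0,0,0,0.004,0.0],[-0.012,0.025,0,0,0,0.004,0.0],[-0.01,0.03,0,0,0,0.004,0.0],[-0.008,0.035,0,0,0,0.004,0],[-0.008,0.035,0,0,0,0.004,0],[-0.008,0.035,0,0,0,0.004,0],[-0.007,0.035,0,0,0,0.004,0],[-0.005,0.035,0,0,0,0.004,0],[-0.005,0.029,0,0,0,0.004,0],[0,0,0,0,0,0,0]]]' 80;  python3 -m handwheel '[[[0,0,-0.02,0,0,0.0,0.0],[0,0,-0.025,0,0,0.0,0.0],[0,0,-0.025,0,0,0.0,0.0],[0,0,-0.02,0,0,0,0.0],[0,0,-0.012,0,0,0,0],[0,0,0,0,0,0,0],[0,0,0,0,0,0,0]]]'; python3 lid.py w8.png
```

```text
clock: 9.48
tcp_pos: [0.3859, 0.3414, 0.1975]
orientation: [-3.141, -0.009, 0.007]
contact_force: [0.3, 0.0, -1.0]
grip_width: 0.0203
clock: 10.07
tcp_pos: [0.3883, 0.3344, 0.0955]
orientation: [3.137, -0.003, -0.007]
contact_force: [0.4, -0.1, -1.3]
grip_width: 0.0206
tcp [0.3883 0.3344 0.0955] rv [ 3.137e+00 -3.000e-03 -7.000e-03] toolx yaw -0.12
p 0.59 [313.4, 228.4] (132403, 3) z 0.018439293669326146
((388.3997802734375, 333.6178894042969), (157.9364776611328, 188.60394287109375), 0.056629251688718796)
knob [0.3889 0.3335 0.0488] [0.0243 0.0758 0.0197] [0.3897 0.3352 0.0582]
```

View pics/w8.png

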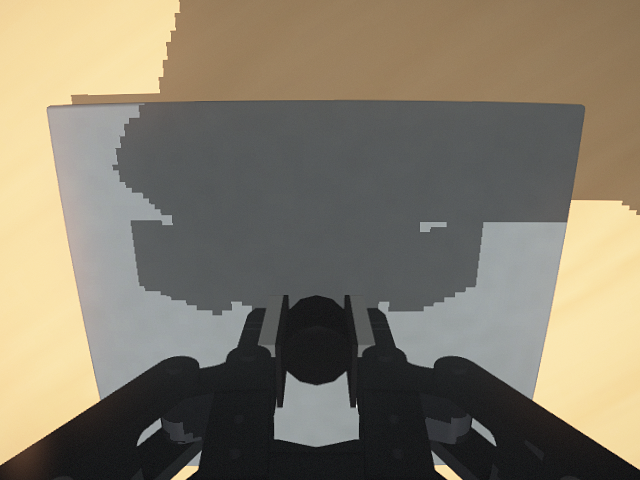

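```bash
python3 -m handwheel '[[[0.001,0.001,-0.007,0,0,0.0,0.0],[0,0,-0.005,0,0,0.0,0.0],[0,0,-0.002,0,0,0.0,0.0],[0,0,0,0,0,0,0],[0,0,0,0,0,0,0]]]'
```

```text
clock: 10.58
tcp_pos: [0.3897, 0.3357, 0.0821]
orientation: [3.138, -0.004, -0.004]
contact_force: [0.1, 0.8, -0.8]
grip_width: 0.0206
```

```bash
python3 -m handwheel '[[[0,0,-0.001,0,0,0.0,0.0],[0,0,-0.001,0,0,0.0,0.0],[0,0,0,0,0,0,0],[0,0,0,0,0,0,0]]]';python3 -m handwheel '[[[0,0,0,0,0,0.0,0.03],[0,0,0,0,0,0.0,0.04],[0,0,0,0,0,0,0.05],[0,0,0,0,0,0,0.05],[0,0,0,0,0,0,0.05]]]';python3 -m handwheel '[[[0,0,0.01,0,0,0.0,0.05],[0,0,0.02,0,0,0.0,0.05],[0,0,0.035,0,0,0,0.05],[0,0,0.035,0,0,0,0.05],[0,0,0.035,0,0,0,0.05],[0,0,0.035,0,0,0,0.05],[0,0,0.03,0,0,0,0.05],[0,0,0.0,0,0,0,0.05]]]';python3 lid.py w9.png
```

```text
clock: 10.92
tcp_pos: [0.3899, 0.3359, 0.0806]
orientation: [3.138, -0.004, -0.003]
contact_force: [-0.2, -1.0, 3.8]
grip_width: 0.0206
clock: 11.33
tcp_pos: [0.3898, 0.3357, 0.0801]
orientation: [3.138, -0.004, -0.004]
contact_force: [-0.8, -0.3, -0.2]
grip_width: 0.0499
clock: 12.0
tcp_pos: [0.3912, 0.3381, 0.287]
orientation: [-3.138, 0.004, -0.009]
contact_force: [0.2, 0.4, -0.0]
grip_width: 0.0499
tcp [0.3912 0.3381 0.287 ] rv [-3.138  0.004 -0.009] toolx yaw -0.13
p 0.87 [317.6, 197.7] (39256, 3) z 0.0036768054304842646
((388.9466857910156, 334.754638671875), (160.3758087158203, 190.87518310546875), 0.06021596118807793)
knob [0.3899 0.3344 0.034 ] [0.0211 0.0213 0.0022] [0.3899 0.3348 0.0347]
```

View pics/w9.png

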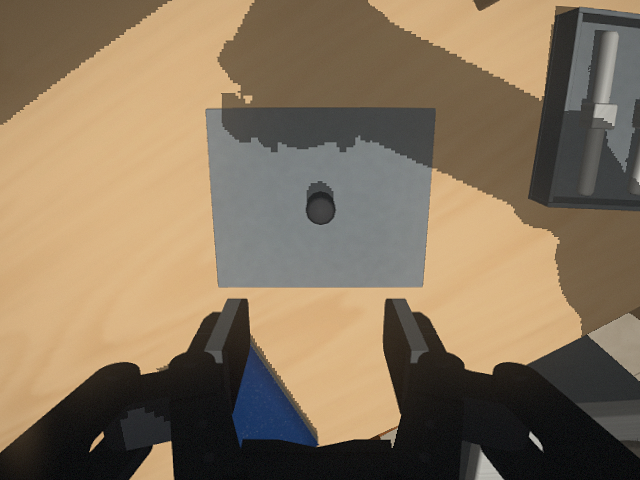

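```bash
python3 -m handwheel '[[[0.007,-0.03,0,0,0,0,0.05],[0.007,-0.035,0,0,0,0.0,0.05],[0.008,-0.035,0,0,0,0.0,0.05],[0.008,-0.035,0,0,0,-0.006,0.05],[0.007,-0.035,0,0,0,-0.006,0.04],[0.007,-0.035,0,0,0,-0.006,0.034],[0.007,-0.035,0,0,0,-0.006,0.034],[0.007,-0.03,0,0,0,-0.006,0.034],[0,0,0,0,0,-0.006,0.034],[0,0,0,0,0,0,0.034]]]'
python3 -m handwheel '[[[0,0,0,0,0,0,0.034],[0,0,0,0,0,0.0,0.034]]]'
cat > box.py <<'E'
from h import *
import sys
o,im,d=grab('wrist',sys.argv[1]); P=cloud('wrist',o,d)
print('tcp',o['tcp_pos'].round(4),'toolx yaw',np.degrees(np.arctan2(*R.from_rotvec(o['orientation']).as_matrix()[[1,0],0])).round(2))
reg=(P[:,:,0]>.36)&(P[:,:,0]<.57)&(P[:,:,1]>-.06)&(P[:,:,1]<.17)&(d>0)
rim=P[reg&(abs(P[:,:,2]-.034)<.003)]
b=cv2.minAreaRect((rim[:,:2]*1000).astype(np.float32)); print('box rim',b,len(rim))
for m in r.masks_of('tube1','wrist'):
    k=m['pixels']&(d>0); X=P[k]; zm=np.percentile(X[:,2],98); 
    c=X[abs(X[:,2]-.024)<.0025]; t=X[abs(X[:,2]-.018)<.0045]
    e=PCA=np.linalg.eigh(np.cov(X[:,:2].T))[1][:,1]; 
    if e[0]<0:e=-e
    bb=cv2.minAreaRect((c[:,:2]*1000).astype(np.float32)) if len(c)>10 else None
    print('tube p',round(m['p'],2),np.round(m['at']),len(X),'mid',X.mean(0).round(4),'ztop',zm.round(4),'yaw',np.degrees(np.arctan2(e[1],e[0])).round(2),'len',np.ptp((X[:,:2]@e)).round(4),'collar',bb)
E
python3 box.py w10.png
```

```text
clock: 12.93
tcp_pos: [0.4471, 0.0638, 0.2789]
orientation: [3.136, -0.067, -0.009]
contact_force: [-0.1, 1.2, 0.1]
grip_width: 0.0337
clock: 13.1
tcp_pos: [0.4472, 0.0671, 0.2797]
orientation: [3.138, -0.056, -0.006]
contact_force: [-0.6, 1.0, 0.2]
grip_width: 0.0338
tcp [0.4472 0.0671 0.2797] toolx yaw -2.06
box rim ((465.0395202636719, 60.09274673461914), (180.78790283203125, 149.9810791015625), 88.01808166503906) 4789
tube p 0.98 [261. 180.] 3045 mid [0.4696 0.1079 0.0198] ztop 0.0244 yaw -0.58 len 0.1299 collar ((467.52294921875, 108.55919647216797), (20.20462989807129, 118.82786560058594), 89.06455993652344)
tube p 0.79 [324. 175.] 3002 mid [0.4698 0.0589 0.0198] ztop 0.0246 yaw -2.87 len 0.1302 collar ((467.9907531738281, 59.037784576416016), (19.668914794921875, 119.81037139892578), 87.80535888671875)
tube p 0.6 [384. 175.] 2982 mid [0.4676 0.0109 0.0199] ztop 0.0246 yaw -3.18 len 0.129 collar ((466.4018859863281, 10.125752449035645), (19.9597225189209, 120.16471099853516), 86.38558959960938)
```

View pics/w10.png

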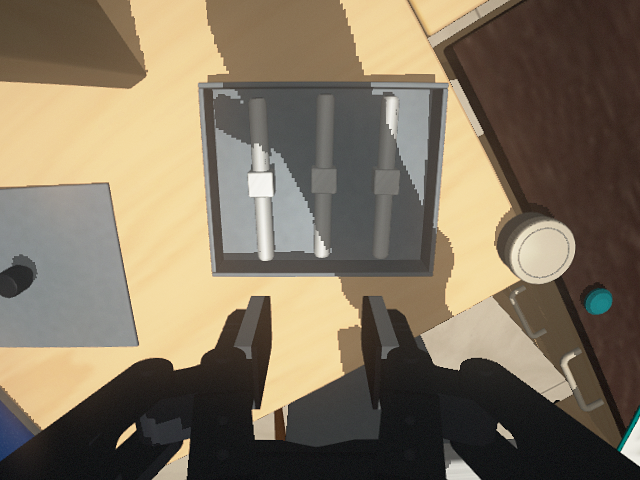

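```bash
cat > col.py <<'E'
from h import *
import sys
o,im,d=grab('wrist'); P=cloud('wrist',o,d)
for m in r.masks_of('tube1','wrist')[:3]:
    X=P[m['pixels']&(d>0)]
    c=np.median(X[:,:2],0); A=X[:,:2]
    e=np.linalg.eigh(np.cov(A.T))[1][:,1]; e=e*np.sign(e[0]); n=np.array([-e[1],e[0]])
    # refine axis from tube points (not collar), top surface
    s=(A-c)@e; t=(A-c)@n
    zz=X[:,2]
    k=(zz>np.percentile(zz,99)-.003-.004)&(abs(s)>.015)
    pf=np.polyfit(s[k],t[k],1)
    w=(abs(t-np.polyval(pf,s))>.0082)&(abs(t-np.polyval(pf,s))<.0115)
    sc=(np.percentile(s[w],5)+np.percentile(s[w],95))/2
    cc=c+e*sc+n*np.polyval(pf,sc)
    print(m['p'],'collar',cc.round(4),'span',np.ptp(np.percentile(s[w],[5,95])).round(4),'ends mid',(c+e*(s.max()+s.min())/2).round(4),'yaw',np.degrees(np.arctan2(e[1],e[0])+np.arctan(pf[0])).round(2),'z',np.percentile(zz,97).round(4))
E
python3 col.py
```

```text
0.94 collar [0.4673 0.059 ] span 0.0184 ends mid [0.4651 0.0591] yaw -2.89 z 0.0243
0.72 collar [0.4647 0.0103] span 0.018 ends mid [0.4638 0.0112] yaw -3.29 z 0.0245
0.6 collar [0.4663 0.1085] span 0.0183 ends mid [0.4634 0.1078] yaw -0.55 z 0.0242
```

```bash
python3 -m handwheel '[[[0.008,-0.028,-0.01,0,0,-0.01,0.03],[0.009,-0.029,-0.03,0,0,-0.011,0.03],[0,0,-0.035,0,0,0,0.03],[0,0,-0.035,0,0,0,0.03],[0,0,-0.03,0,0,0,0.03],[0,0,0,0,0,0,0.03],[0,0,0,0,0,0,0.03]]]' 60; python3 col.py
```

```text
clock: 13.88
tcp_pos: [0.4638, 0.01, 0.1402]
orientation: [3.137, -0.091, -0.01]
contact_force: [0.8, -0.1, -0.3]
grip_width: 0.0301
0.97 collar [0.4661 0.1079] span 0.0173 ends mid [0.4701 0.1058] yaw -0.96 z 0.0241
0.96 collar [0.4671 0.059 ] span 0.0187 ends mid [0.475  0.0571] yaw -3.42 z 0.0242
```

Descend and grip the right-hand tube.

```bash
python3 -m handwheel '[[[0.001,0.0005,-0.02,0,0,0,0.03],[0,0,-0.02,0,0,0,0.03],[0,0,-0.012,0,0,0,0.03],[0,0,-0.008,0,0,0,0.03],[0,0,0,0,0,0,0.03],[0,0,0,0,0,0,0.0],[0,0,0,0,0,0,0.0],[0,0,0,0,0,0,0.0],[0,0,0,0,0,0,0.0],[0,0,0,0,0,0,0.0]]]' 60;python3 -m handwheel '[[[0,0,0.005,0,0,0,0],[0,0,0.015,0,0,0,0],[0,0,0.025,0,0,0,0],[0,0,0.03,0,0,0,0],[0,0,0.03,0,0,0,0],[0,0,0.02,0,0,0,0.0],[0,0,0,0,0,0,0.0]]]' 80; python3 - <<'E'
from h import *
grab('wrist','w11.png')
E
```

```text
clock: 14.82
tcp_pos: [0.4665, 0.0101, 0.0822]
orientation: [3.137, -0.093, -0.0]
contact_force: [-1.1, 0.5, 7.2]
grip_width: 0.0182
clock: 15.4
tcp_pos: [0.4677, 0.0102, 0.2105]
orientation: [3.137, -0.094, 0.008]
contact_force: [1.3, 0.2, -0.6]
grip_width: 0.0178
```

View pics/w11.png

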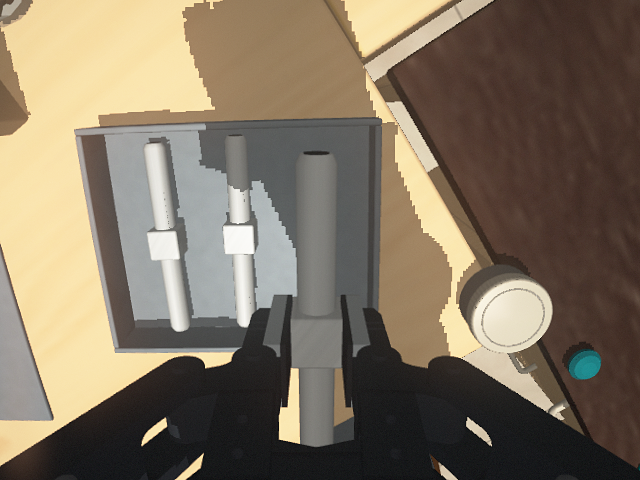

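```bash
cat > held.py <<'E'
from h import *
o,im,d=grab('wrist'); P=cloud('wrist',o,d)
M=R.from_rotvec(o['orientation']).as_matrix()
Q=(P-o['tcp_pos'])@M  # tool coords
x,y,z=Q[...,0],Q[...,1],Q[...,2]
k=(d>0)&(abs(y)<.012)&(z>.04)&(z<.08)&(x>.012)&(x<.09)
A=Q[k]; print(len(A),'front x',np.percentile(A[:,0],99.5).round(4),'-> centre x',(np.percentile(A[:,0],99.5)-.065).round(4))
s=A[(A[:,0]>.02)&(A[:,0]<.055)]
# near surface ridge: min z along x
for x0 in(.02,.03,.04,.05):
    b=A[abs(A[:,0]-x0)<.005]; 
    if len(b): i=b[:,2]<np.percentile(b[:,2],15); print(x0,'top z',np.percentile(b[:,2],10).round(4),'axis z',(np.percentile(b[:,2],10)+.007).round(4),'y',((np.percentile(b[:,1],2)+np.percentile(b[:,1],98))/2).round(4))
c=Q[(d>0)&(abs(y)<.0095)&(abs(x)<.009)&(z>.03)&(z<.07)]
if len(c): print('collar top z',np.median(c[:,2]).round(4),'axis',(np.median(c[:,2])+.01).round(4))
print('tcp',o['tcp_pos'].round(4),'yaw',np.degrees(np.arctan2(M[1,0],M[0,0])).round(2),'tilt',np.degrees([np.arcsin(M[2,0]),np.arcsin(M[2,1])]).round(2),'grip',o['grip_width'],'F',o['contact_force'].round(1))
E
python3 held.py
```

```text
6570 front x 0.063 -> centre x -0.002
0.02 top z 0.0616 axis z 0.0686 y 0.0005
0.03 top z 0.0616 axis z 0.0686 y 0.0004
0.04 top z 0.0616 axis z 0.0686 y 0.0003
0.05 top z 0.0616 axis z 0.0686 y 0.0004
collar top z 0.0587 axis 0.0687
tcp [0.4668 0.01   0.2084] yaw -3.43 tilt [0.16 0.2 ] grip 0.01807591509279743 F [ 0.2  0.1 -0.5]
```

```bash
python3 -m handwheel '[[[0.004,-0.02,0,0,0,0.012,0],[0.007,-0.039,0,0,0,0.025,0],[0.007,-0.039,0,0,0,0.025,0],[0.007,-0.039,0,0,0,0.025,0],[0.007,-0.039,0,0,0,0.025,0],[0.007,-0.039,0,0,0,0.025,0],[0.007,-0.039,0,0,0,0.025,0.0],[0.007,-0.039,0,0,0,0.025,0.0],[0.007,-0.039,0,0,0,0.025,0.0],[0.007,-0.039,0,0,0,0.025,0.0]]]' 80
python3 -m handwheel '[[[0.004,-0.02,0,0,0,0.013,0],[0,0,-0.02,0,0,0.0,0],[0,0,-0.02,0,0,0,0],[0,0,-0.015,0,0,0,0],[0,0,0,0,0,0,0],[0,0,0,0,0,0,0]]]'; python3 held.py
```

```text
clock: 16.33
tcp_pos: [0.5316, -0.3626, 0.2038]
orientation: [3.127, 0.281, -0.008]
contact_force: [0.4, 0.5, -0.5]
grip_width: 0.0179
clock: 16.83
tcp_pos: [0.5355, -0.3803, 0.1487]
orientation: [3.126, 0.299, -0.009]
contact_force: [-0.7, 0.0, -0.7]
grip_width: 0.0179
6466 front x 0.0629 -> centre x -0.0021
0.02 top z 0.0617 axis z 0.0687 y 0.0006
0.03 top z 0.0617 axis z 0.0687 y 0.0007
0.04 top z 0.0616 axis z 0.0686 y 0.0005
0.05 top z 0.0616 axis z 0.0686 y 0.0005
collar top z 0.0587 axis 0.0687
tcp [ 0.5355 -0.3803  0.1487] yaw 10.94 tilt [-0.34  0.04] grip 0.017890249539108772 F [-0.7  0.  -0.7]
```

```bash
python3 -m handwheel '[[[0.0025,-0.0005,-0.015,0,0,0,0],[0,0,-0.015,0,0,0.0,0],[0,0,-0.01,0,0,0,0],[0,0,-0.005,0,0,0,0],[0,0,-0.002,0,0,0,0],[0,0,0,0,0,0,0],[0,0,0,0,0,0,0]]]';  python3 held.py
```

```text
clock: 17.47
tcp_pos: [0.5393, -0.3817, 0.1041]
orientation: [3.123, 0.299, -0.003]
contact_force: [0.1, 0.5, -0.8]
grip_width: 0.0178
13718 front x 0.0898 -> centre x 0.0248
0.02 top z 0.0616 axis z 0.0686 y 0.0006
0.03 top z 0.0616 axis z 0.0686 y 0.0007
0.04 top z 0.0617 axis z 0.0687 y 0.0005
0.05 top z 0.0618 axis z 0.0688 y -0.0009
collar top z 0.0588 axis 0.0688
tcp [ 0.5393 -0.3817  0.1041] yaw 10.92 tilt [-0.14  0.23] grip 0.01781301643641524 F [ 0.1  0.5 -0.8]
```

```bash
python3 -m handwheel '[[[0,0,-0.002,0,0,0,0],[0,0,-0.0015,0,0,0.0,0],[0,0,0,0,0,0,0],[0,0,0,0,0,0,0]]]';  python3 - <<'E'
from h import *
grab('wrist','w12.png')
E
```

```text
clock: 17.85
tcp_pos: [0.5395, -0.3818, 0.1018]
orientation: [3.122, 0.298, -0.002]
contact_force: [-1.8, 1.3, 7.3]
grip_width: 0.0177
```

View pics/w12.png

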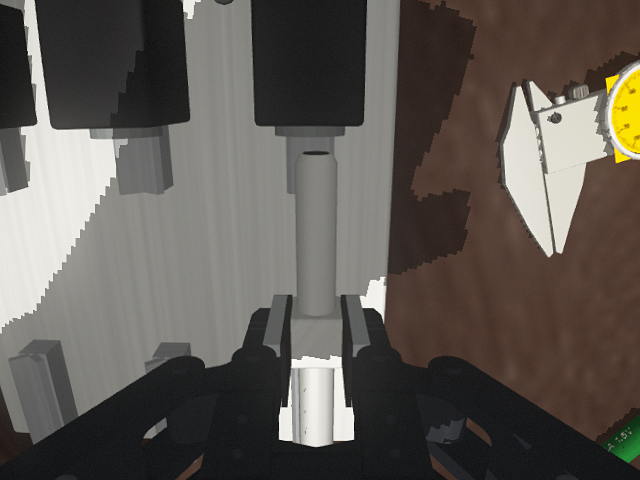

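```bash
python3 -m handwheel '[[[0,0,0,0,0,0,0.026],[0,0,0,0,0,0.0,0.03],[0,0,0,0,0,0,0.03],[0,0,0,0,0,0,0.03]]]' 60; cat > lane.py <<'E'
# measure tube vs fitting in tool frame
from h import *
import sys
o,im,d=grab('wrist',sys.argv[1]); P=cloud('wrist',o,d)
M=R.from_rotvec(o['orientation']).as_matrix()
Q=(P-o['tcp_pos'])@M; x,y,z=Q[...,0],Q[...,1],Q[...,2]
W=P[...,2]
print('tcp',o['tcp_pos'].round(4),'yaw',np.degrees(np.arctan2(M[1,0],M[0,0])).round(2))
f=Q[(d>0)&(abs(y)<.03)&(abs(W-.05)<.003)&(x>.03)&(x<.15)]
if len(f): print('fitting front x',np.percentile(f[:,0],1).round(4),'y centre',((np.percentile(f[:,1],1)+np.percentile(f[:,1],99))/2).round(4),'w',np.ptp(np.percentile(f[:,1],[1,99])).round(4))
for x0 in np.arange(.015,.075,.01):
    b=Q[(d>0)&(abs(y)<.014)&(abs(x-x0)<.004)&(W>.030)&(W<.041)]
    if len(b)>20: print(x0.round(3),'tube y',((np.percentile(b[:,1],3)+np.percentile(b[:,1],97))/2).round(4),'w',np.ptp(np.percentile(b[:,1],[3,97])).round(4),'top z world',(o['tcp_pos'][2]-np.percentile(b[:,2],8)).round(4))
c=Q[(d>0)&(abs(y)<.012)&(abs(x)<.02)&(W>.036)&(W<.048)]
if len(c): print('collar y',((np.percentile(c[:,1],2)+np.percentile(c[:,1],98))/2).round(4),'x',np.percentile(c[:,0],[1,99]).round(4))
t=Q[(d>0)&(abs(y)<.005)&(x>.02)&(x<.1)&(W>.034)&(W<.041)]
if len(t): print('front end x',np.percentile(t[:,0],99.5).round(4))
E
python3 lane.py w13.png
```

```text
clock: 18.23
tcp_pos: [0.539, -0.3816, 0.1003]
orientation: [3.123, 0.299, -0.004]
contact_force: [0.4, 1.0, -0.7]
grip_width: 0.0298
tcp [ 0.539  -0.3816  0.1003] yaw 10.92
fitting front x 0.0727 y centre -0.0011 w 0.0301
0.015 tube y -0.001 w 0.0124 top z world 0.039
0.025 tube y -0.001 w 0.0128 top z world 0.039
0.035 tube y -0.001 w 0.0125 top z world 0.039
0.045 tube y -0.0011 w 0.0126 top z world 0.039
0.055 tube y -0.0009 w 0.0126 top z world 0.0391
0.065 tube y -0.0018 w 0.013 top z world 0.0382
collar y -0.0022 x [-0.0192  0.0194]
front end x 0.0635
```

View pics/w13.png

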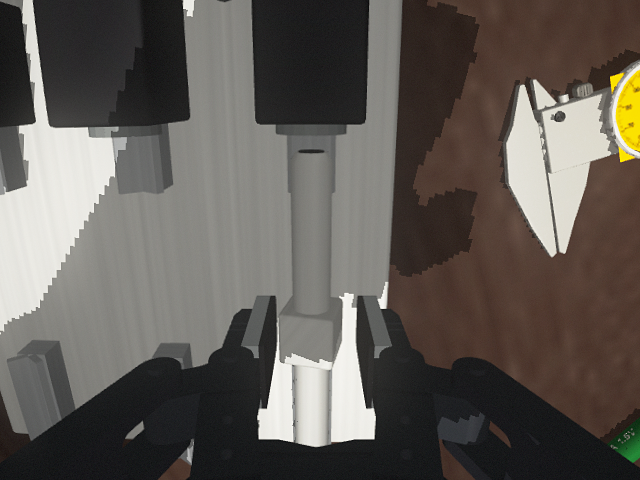

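```bash
python3 -m handwheel '[[[-0.0003,0.0016,0,0,0,0,0.03],[0,0,0,0,0,0.0,0.0],[0,0,0,0,0,0,0],[0,0,0,0,0,0,0],[0,0,0,0,0,0,0],[0,0,0,0,0,0,0]]]' 80; python3 held.py;  python3 -m handwheel '[[[0.0015,0.0003,0,0,0,0,0],[0.003,0.0006,0,0,0,0.0,0.0],[0.003,0.0006,0,0,0,0,0],[0.003,0.0006,0,0,0,0,0],[0.003,0.0006,0,0,0,0,0],[0,0,0,0,0,0,0]]]'
```

```text
clock: 18.78
tcp_pos: [0.5388, -0.3796, 0.1007]
orientation: [3.124, 0.299, -0.004]
contact_force: [-1.9, 3.0, 5.5]
grip_width: 0.0188
14004 front x 0.0898 -> centre x 0.0248
0.02 top z 0.0618 axis z 0.0688 y 0.0013
0.03 top z 0.0618 axis z 0.0688 y 0.0012
0.04 top z 0.0618 axis z 0.0688 y 0.0013
0.05 top z 0.0619 axis z 0.0689 y 0.001
collar top z 0.0591 axis 0.0691
tcp [ 0.5388 -0.3796  0.1007] yaw 10.93 tilt [-0.16  0.19] grip 0.018810102802959548 F [-1.9  3.   5.5]
clock: 19.33
tcp_pos: [0.551, -0.3771, 0.1005]
orientation: [3.124, 0.298, -0.009]
contact_force: [-5.4, 3.6, 8.9]
grip_width: 0.0192
```

```bash
python3 -m handwheel '[[[0.0031,-0.0001,0.001,0,0,0,0],[0.003,0.0006,0,0,0,0.0,0.0],[0.003,0.0006,0,0,0,0,0],[0.003,0.0006,0,0,0,0,0],[0,0,0,0,0,0,0]]]'; python3 lane.py w14.png
```

```text
clock: 19.75
tcp_pos: [0.5643, -0.3749, 0.1009]
orientation: [3.124, 0.3, -0.006]
contact_force: [-3.6, 3.5, 2.5]
grip_width: 0.0186
tcp [ 0.5643 -0.3749  0.1009] yaw 10.96
fitting front x 0.0471 y centre 0.0008 w 0.03
0.015 tube y -0.0 w 0.0258 top z world 0.0394
0.025 tube y 0.0011 w 0.0128 top z world 0.0391
0.035 tube y 0.0011 w 0.0126 top z world 0.039
0.045 tube y 0.0008 w 0.0195 top z world 0.0408
collar y -0.0001 x [-0.0194  0.0195]
front end x 0.0998
```

View pics/w14.png

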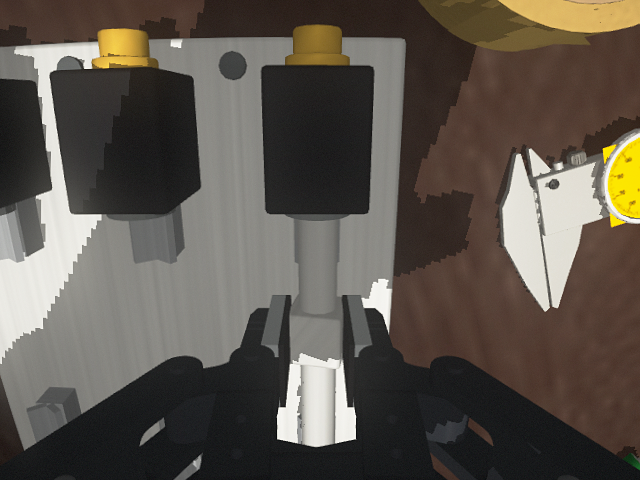

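```bash
python3 -m handwheel '[[[0.003,0,0,0,0,0,0],[0.003,0.0006,0,0,0,0.0,0.0],[0.002,0.0004,0,0,0,0,0],[0,0,0,0,0,0,0],[0,0,0,0,0,0,0]]]';python3 -m handwheel '[[[0.002,0.0004,0,0,0,0,0],[0,0,0,0,0,0,0],[0,0,0,0,0,0,0]]]';python3 -m handwheel '[[[0.002,0.0004,0,0,0,0,0],[0,0,0,0,0,0,0],[0,0,0,0,0,0,0]]]'
```

```text
clock: 20.22
tcp_pos: [0.5702, -0.3738, 0.1007]
orientation: [3.126, 0.299, -0.012]
contact_force: [-9.5, 5.2, 6.8]
grip_width: 0.0189
clock: 20.47
tcp_pos: [0.5721, -0.3734, 0.1007]
orientation: [3.126, 0.298, -0.012]
contact_force: [-9.3, 3.7, 7.3]
grip_width: 0.0187
clock: 20.72
tcp_pos: [0.5739, -0.3731, 0.1007]
orientation: [3.126, 0.298, -0.013]
contact_force: [-10.2, 5.0, 6.9]
grip_width: 0.0186
```

```bash
python3 -m handwheel '[[[0.002,0.0004,0,0,0,0,0],[0,0,0,0,0,0,0],[0,0,0,0,0,0,0]]]';python3 -m handwheel '[[[0.002,0.0004,0,0,0,0,0],[0,0,0,0,0,0,0],[0,0,0,0,0,0,0]]]'; python3 lane.py w15.png
```

```text
clock: 20.97
tcp_pos: [0.5743, -0.3731, 0.1006]
orientation: [3.126, 0.297, -0.018]
contact_force: [-14.4, 5.6, 12.4]
grip_width: 0.0186
clock: 21.22
tcp_pos: [0.5745, -0.3731, 0.1005]
orientation: [3.127, 0.296, -0.024]
contact_force: [-19.0, 4.3, 15.5]
grip_width: 0.0189
tcp [ 0.5745 -0.3731  0.1005] yaw 10.82
fitting front x 0.0374 y centre 0.0006 w 0.0299
0.015 tube y -0.0 w 0.0261 top z world 0.0394
0.025 tube y 0.0011 w 0.0127 top z world 0.0392
0.035 tube y 0.0009 w 0.0157 top z world 0.0413
collar y -0.0001 x [-0.0191  0.0194]
front end x 0.0903
```

View pics/w15.png

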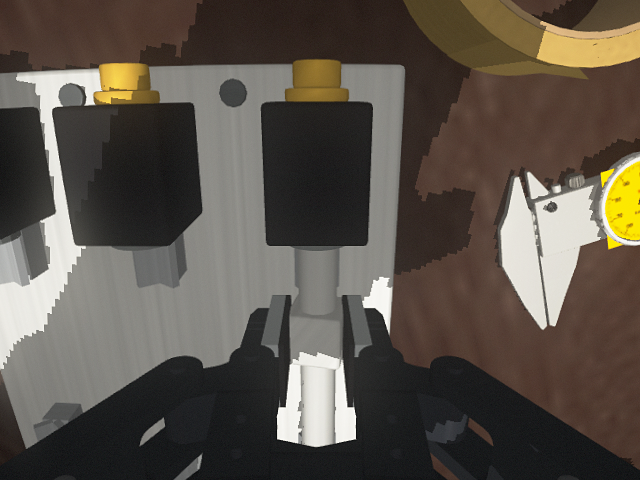

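```bash
python3 -m handwheel '[[[0.002,0.0004,0,0,0,0,0],[0,0,0,0,0,0,0],[0,0,0,0,0,0,0]]]';python3 -m handwheel '[[[-0.004,-0.0008,0.001,0,0,0,0],[0,0,0,0,0,0,0],[0,0,0,0,0,0,0.026],[0,0,0,0,0,0,0.03],[0,0,0,0,0,0,0.03],[0,0,0,0,0,0,0.03]]]'; python3 lane.py w16.png; python3 -m handwheel '[[[0,0,0.02,0,0,0,0.03],[0,0,0.03,0,0,0,0.03],[0,0,0.03,0,0,0,0.03],[0,0,0.03,0,0,0,0.03],[0,0,0.02,0,0,0,0.03],[-0.01,0,0.02,0,0,0,0.03],[-0.01,0,0,0,0,0,0.03],[0,0,0,0,0,0,0.03],[0,0,0,0,0,0,0.03]]]'; python3 - <<'E'
from h import *
grab('wrist','w17.png')
E
```

```text
clock: 21.52
tcp_pos: [0.5749, -0.3731, 0.1005]
orientation: [3.127, 0.295, -0.029]
contact_force: [-23.2, 5.4, 19.0]
grip_width: 0.0186
clock: 22.02
tcp_pos: [0.5793, -0.3736, 0.1027]
orientation: [3.123, 0.299, -0.001]
contact_force: [0.5, -0.6, -0.5]
grip_width: 0.0297
tcp [ 0.5793 -0.3736  0.1027] yaw 10.93
fitting front x 0.032 y centre -0.0009 w 0.03
0.015 tube y -0.0003 w 0.0126 top z world 0.0391
0.025 tube y -0.0006 w 0.013 top z world 0.0393
collar y -0.0017 x [-0.0173  0.0194]
front end x 0.0849
clock: 22.82
tcp_pos: [0.5577, -0.3736, 0.2517]
orientation: [3.124, 0.297, -0.005]
contact_force: [-0.9, 0.8, 0.2]
grip_width: 0.0301
```

View pics/w17.png

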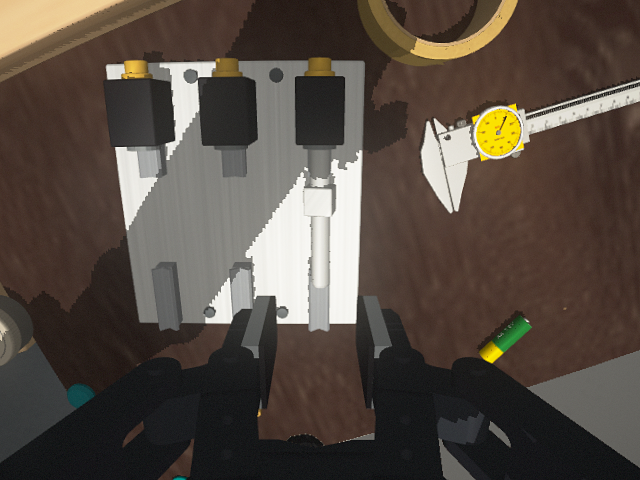

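```bash
cat > home.py <<'E'
from h import *
import sys
o,im,d=grab('wrist',sys.argv[1] if len(sys.argv)>1 else None); P=cloud('wrist',o,d)
u=np.array([np.cos(np.radians(10.92)),np.sin(np.radians(10.92))]); w=np.array([-u[1],u[0]]); org=np.array([.5294,-.3217])
q=np.concatenate([((P[...,:2]-org)@np.c_[u,w]),P[...,2:]],-1)[d>0]
for n,y in((1,.06),(2,0),(3,-.06)):
    f=q[(abs(q[:,1]-y)<.02)&(abs(q[:,2]-.0495)<.003)&(q[:,0]>.03)]
    t=q[(abs(q[:,1]-y)<.006)&(q[:,2]>.0355)&(q[:,2]<.042)&(q[:,0]<.07)]
    c=q[(abs(q[:,1]-y)<.012)&(abs(q[:,2]-.042)<.0022)&(q[:,0]<.06)]
    if len(f): print(n,'fit x',np.percentile(f[:,0],[.5,99.5]).round(4),'y',np.percentile(f[:,1],[1,99]).mean().round(4),end=' ')
    if len(t)>30: print('tube rear',np.percentile(t[:,0],.5).round(4),'mouth-rear',(np.percentile(f[:,0],.5)-np.percentile(t[:,0],.5)).round(4),'y',np.median(t[:,1]).round(4),end=' ')
    if len(c)>30: print('collar x',np.percentile(c[:,0],[3,97]).round(4),end='')
    print()
E
python3 home.py
```

```text
1 fit x [0.0707 0.1118] y 0.0597 
2 fit x [0.07   0.1118] y -0.0001 
3 fit x [0.0705 0.1117] y -0.0598 tube rear -0.0334 mouth-rear 0.1038 y -0.06 collar x [-0.0204  0.0411]
```

```bash
python3 -m handwheel '[[[-0.008,0.033,0,0,0,-0.022,0.03],[-0.008,0.04,0,0,0,-0.022,0.03],[-0.008,0.04,0,0,0,-0.022,0.03],[-0.008,0.04,0,0,0,-0.022,0.03],[-0.008,0.04,0,0,0,-0.022,0.03],[-0.008,0.04,0,0,0,-0.022,0.03],[-0.008,0.04,0,0,0,-0.022,0.03],[-0.008,0.04,0,0,0,-0.022,0.03],[-0.008,0.04,0,0,0,-0.022,0.03],[-0.008,0.04,0,0,0,-0.022,0.03]]]' 60
python3 -m handwheel '[[[-0.008,0.035,0,0,0,-0.022,0.03],[0,0.002,0,0,0,0,0.03],[0,0,0,0,0,0,0.03],[0,0,0,0,0,0,0.03]]]'; python3 box.py w18.png|head -2;python3 col.py
```

```text
clock: 23.75
tcp_pos: [0.4776, 0.0218, 0.2517]
orientation: [3.138, -0.047, -0.006]
contact_force: [0.1, -0.2, -0.1]
grip_width: 0.0305
clock: 24.08
tcp_pos: [0.4704, 0.0564, 0.2518]
orientation: [3.137, -0.079, -0.006]
contact_force: [0.1, -0.4, 0.1]
grip_width: 0.0297
tcp [0.4704 0.0564 0.2518] toolx yaw -2.9
box rim ((465.3400573730469, 59.98794174194336), (180.6932830810547, 150.53782653808594), 88.015380859375) 4800
0.87 collar [0.4637 0.0591] span 0.0257 ends mid [0.4644 0.0591] yaw -3.1 z 0.0243
0.83 collar [0.4669 0.1084] span 0.0173 ends mid [0.4655 0.1075] yaw -0.73 z 0.0243
```

View pics/w18.png

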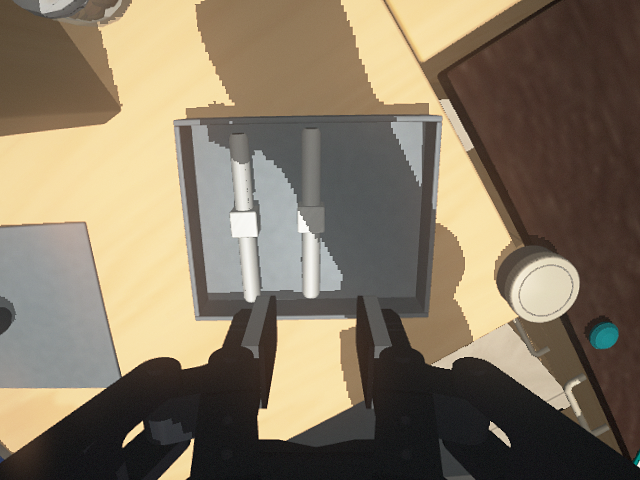

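```bash
python3 -m handwheel '[[[-0.0036,0.0026,-0.03,0,0,0,0.03],[0,0,-0.035,0,0,0,0.03],[0,0,-0.035,0,0,0,0.03],[0,0,-0.03,0,0,0,0.03],[0,0,-0.02,0,0,0,0.03],[0,0,-0.014,0,0,0,0.03],[0,0,-0.008,0,0,0,0.03],[0,0,0,0,0,0,0.03],[0,0,0,0,0,0,0.03]]]' 60;python3 -m handwheel '[[[0,0,0,0,0,0,0.0],[0,0,0,0,0,0,0.0],[0,0,0,0,0,0,0.0],[0,0,0,0,0,0,0.0],[0,0,0,0,0,0,0.0]]]' 60;python3 -m handwheel '[[[0,0,0.005,0,0,0,0],[0,0,0.015,0,0,0,0],[0,0,0.025,0,0,0,0],[0,0,0.03,0,0,0,0],[0,0,0.03,0,0,0,0],[0,0,0.02,0,0,0,0.0],[0,0,0,0,0,0,0.0],[0,0,0,0,0,0,0.0]]]' 80; python3 held.py
```

```text
clock: 25.03
tcp_pos: [0.467, 0.0588, 0.0805]
orientation: [3.137, -0.082, -0.005]
contact_force: [0.9, 0.1, 0.2]
grip_width: 0.0299
clock: 25.45
tcp_pos: [0.4676, 0.0592, 0.0815]
orientation: [3.137, -0.081, -0.001]
contact_force: [-0.2, -0.5, 7.6]
grip_width: 0.0182
clock: 26.12
tcp_pos: [0.4672, 0.0591, 0.2066]
orientation: [3.137, -0.081, 0.0]
contact_force: [-0.5, -0.7, -0.4]
grip_width: 0.0179
6873 front x 0.0648 -> centre x -0.0002
0.02 top z 0.0608 axis z 0.0678 y 0.0005
0.03 top z 0.0608 axis z 0.0678 y 0.0005
0.04 top z 0.0607 axis z 0.0677 y 0.0005
0.05 top z 0.0608 axis z 0.0678 y 0.0004
collar top z 0.0577 axis 0.0677
tcp [0.4672 0.0591 0.2066] yaw -2.97 tilt [0.01 0.2 ] grip 0.017916889301619107 F [-0.5 -0.7 -0.4]
```

```bash
python3 -m handwheel '[[[0.004,-0.02,0,0,0,0.012,0],[0.006,-0.039,0,0,0,0.024,0],[0.006,-0.039,0,0,0,0.024,0],[0.006,-0.039,0,0,0,0.024,0],[0.006,-0.039,0,0,0,0.024,0],[0.006,-0.039,0,0,0,0.024,0],[0.006,-0.039,0,0,0,0.024,0.0],[0.006,-0.039,0,0,0,0.024,0.0],[0.006,-0.039,0,0,0,0.024,0.0],[0.005,-0.039,0,0,0,0.024,0.0]]]' 80
python3 -m handwheel '[[[0,-0.01,0,0,0,0.0144,0],[0,0,-0.02,0,0,0.0,0],[0,0,-0.02,0,0,0,0],[0,0,-0.015,0,0,0,0],[0,0,0,0,0,0,0],[0,0,0,0,0,0,0]]]'; python3 held.py
```

```text
clock: 27.0
tcp_pos: [0.5229, -0.3133, 0.2033]
orientation: [3.127, 0.279, -0.008]
contact_force: [1.3, 0.1, 0.3]
grip_width: 0.0176
clock: 27.5
tcp_pos: [0.5226, -0.321, 0.1483]
orientation: [3.126, 0.3, -0.009]
contact_force: [-0.6, -0.2, 0.5]
grip_width: 0.0179
6746 front x 0.0647 -> centre x -0.0003
0.02 top z 0.0608 axis z 0.0678 y 0.0007
0.03 top z 0.0608 axis z 0.0678 y 0.0007
0.04 top z 0.0608 axis z 0.0678 y 0.0005
0.05 top z 0.0608 axis z 0.0678 y 0.0007
collar top z 0.0578 axis 0.0678
tcp [ 0.5226 -0.321   0.1483] yaw 10.96 tilt [-0.35  0.04] grip 0.01788165763617781 F [-0.6 -0.2  0.5]
```

```bash
python3 -m handwheel '[[[0.001,-0.0008,-0.015,0,0,0,0],[0,0,-0.015,0,0,0.0,0],[0,0,-0.01,0,0,0,0],[0,0,-0.004,0,0,0,0],[0,0,0,0,0,0,0],[0,0,0,0,0,0,0],[0,0,0,0,0,0,0]]]';  python3 lane.py w19.png
```

```text
clock: 28.13
tcp_pos: [0.5252, -0.3227, 0.1071]
orientation: [3.123, 0.299, -0.002]
contact_force: [0.0, -0.0, 0.3]
grip_width: 0.0178
tcp [ 0.5252 -0.3227  0.1071] yaw 10.94
fitting front x 0.075 y centre -0.0008 w 0.0301
0.015 tube y 0.0001 w 0.027 top z world 0.0408
0.025 tube y 0.0007 w 0.0137 top z world 0.0409
0.035 tube y 0.0005 w 0.0137 top z world 0.0409
0.045 tube y 0.0007 w 0.0138 top z world 0.0408
0.055 tube y 0.0005 w 0.0138 top z world 0.041
0.065 tube y 0.0001 w 0.0122 top z world 0.041
collar y -0.0 x [-0.0197  0.0198]
front end x 0.0736
```

View pics/w19.png

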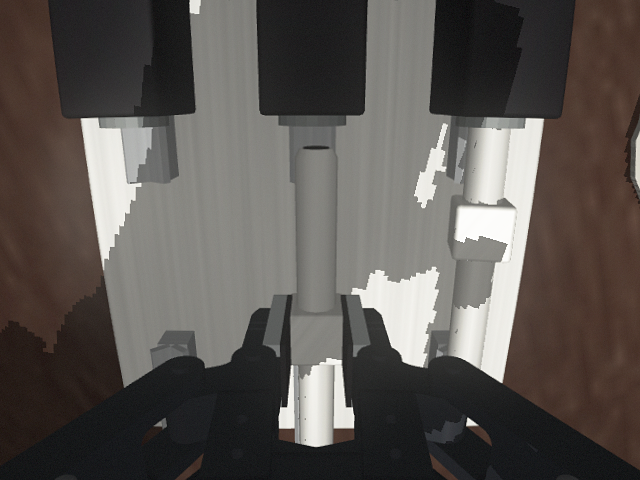

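```bash
python3 -m handwheel '[[[-0.0003,0.0014,-0.003,0,0,0,0],[0,0,-0.002,0,0,0,0],[0,0,-0.002,0,0,0,0],[0,0,-0.001,0,0,0,0],[0,0,0,0,0,0,0],[0,0,0,0,0,0,0],[0,0,0,0,0,0,0.026],[0,0,0,0,0,0,0.03],[0,0,0,0,0,0,0.03],[0,0,0,0,0,0,0.03]]]' 60;  python3 lane.py w20.png
```

```text
clock: 29.02
tcp_pos: [0.5244, -0.3211, 0.0982]
orientation: [3.124, 0.299, -0.004]
contact_force: [-0.7, 0.2, -0.3]
grip_width: 0.03
tcp [ 0.5244 -0.3211  0.0982] yaw 10.94
fitting front x 0.0757 y centre 0.001 w 0.0301
0.015 tube y 0.0011 w 0.0129 top z world 0.039
0.025 tube y 0.0012 w 0.0129 top z world 0.0389
0.035 tube y 0.0011 w 0.013 top z world 0.0389
0.045 tube y 0.0012 w 0.013 top z world 0.039
0.055 tube y 0.0011 w 0.0128 top z world 0.0391
0.065 tube y 0.001 w 0.0115 top z world 0.0386
collar y 0.001 x [-0.0193  0.0194]
front end x 0.065
```

View pics/w20.png

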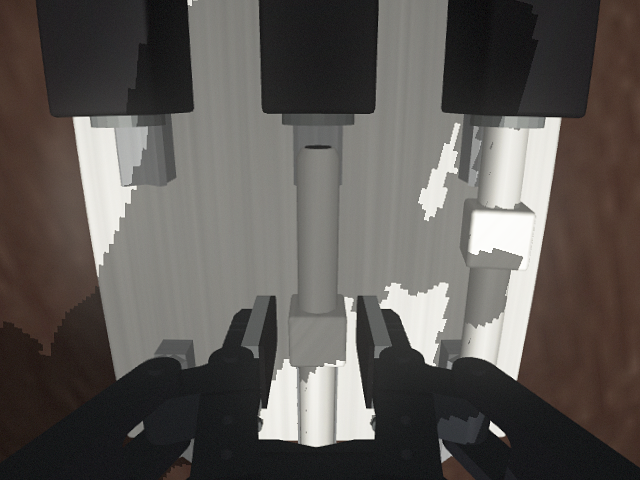

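```bash
python3 -m handwheel '[[[0.0001,-0.0005,0.002,0,0,0,0.03],[0,0,0,0,0,0.0,0.0],[0,0,0,0,0,0,0],[0,0,0,0,0,0,0],[0,0,0,0,0,0,0],[0,0,0,0,0,0,0]]]' 80;python3 -m handwheel '[[[0.0015,0.0003,0,0,0,0,0],[0.003,0.0006,0,0,0,0.0,0.0],[0.003,0.0006,0,0,0,0,0],[0.003,0.0006,0,0,0,0,0],[0.003,0.0006,0,0,0,0,0],[0.003,0.0006,0,0,0,0,0],[0.003,0.0006,0,0,0,0,0],[0,0,0,0,0,0,0]]]'; python3 lane.py w21.png
```

```text
clock: 29.57
tcp_pos: [0.5248, -0.3215, 0.101]
orientation: [3.123, 0.299, -0.003]
contact_force: [-1.5, 0.7, 5.6]
grip_width: 0.0178
clock: 30.23
tcp_pos: [0.5426, -0.3181, 0.1009]
orientation: [3.123, 0.298, -0.009]
contact_force: [-6.9, 0.9, 12.1]
grip_width: 0.0177
tcp [ 0.5426 -0.3181  0.1009] yaw 10.9
fitting front x 0.0578 y centre 0.0005 w 0.03
0.015 tube y -0.0001 w 0.0259 top z world 0.0394
0.025 tube y 0.0007 w 0.0128 top z world 0.039
0.035 tube y 0.0005 w 0.0129 top z world 0.039
0.045 tube y 0.0007 w 0.013 top z world 0.039
0.055 tube y 0.0004 w 0.02 top z world 0.0409
collar y 0.0001 x [-0.0193  0.0194]
front end x 0.0526
```

```bash
python3 -m handwheel '[[[0.003,0.0006,0.001,0,0,0,0],[0.003,0.0006,0,0,0,0.0,0.0],[0.003,0.0006,0,0,0,0,0],[0.003,0.0006,0,0,0,0,0],[0.002,0.0004,0,0,0,0,0],[0,0,0,0,0,0,0],[0,0,0,0,0,0,0]]]' 80;for i in 1; do python3 -m handwheel '[[[0.002,0.0004,0,0,0,0,0],[0,0,0,0,0,0,0],[0,0,0,0,0,0,0]]]'; done; python3 -m handwheel '[[[0.002,0.0004,0,0,0,0,0],[0,0,0,0,0,0,0],[0,0,0,0,0,0,0]]]'; python3 -m handwheel '[[[0.002,0.0004,0,0,0,0,0],[0,0,0,0,0,0,0],[0,0,0,0,0,0,0]]]'; python3 held.py | tail -1
```

```text
clock: 30.87
tcp_pos: [0.5563, -0.3154, 0.1009]
orientation: [3.124, 0.298, -0.011]
contact_force: [-7.8, -0.9, 4.5]
grip_width: 0.0178
clock: 31.12
tcp_pos: [0.558, -0.3152, 0.101]
orientation: [3.124, 0.298, -0.011]
contact_force: [-7.9, 0.5, 5.9]
grip_width: 0.018
clock: 31.37
tcp_pos: [0.5601, -0.3148, 0.101]
orientation: [3.124, 0.298, -0.011]
contact_force: [-8.3, -0.5, 5.2]
grip_width: 0.0178
clock: 31.62
tcp_pos: [0.5614, -0.3145, 0.1009]
orientation: [3.124, 0.297, -0.013]
contact_force: [-9.1, -0.5, 6.8]
grip_width: 0.0178
tcp [ 0.5614 -0.3145  0.1009] yaw 10.87 tilt [-0.51  0.16] grip 0.017828350103379194 F [-9.1 -0.5  6.8]
```

```bash
python3 -m handwheel '[[[0.002,0.0004,0,0,0,0,0],[0,0,0,0,0,0,0],[0,0,0,0,0,0,0]]]'; python3 -m handwheel '[[[0.002,0.0004,0,0,0,0,0],[0,0,0,0,0,0,0],[0,0,0,0,0,0,0]]]';python3 -m handwheel '[[[0.002,0.0004,0,0,0,0,0],[0,0,0,0,0,0,0],[0,0,0,0,0,0,0]]]'; python3 lane.py w22.png
```

```text
clock: 31.92
tcp_pos: [0.5617, -0.3145, 0.1009]
orientation: [3.124, 0.296, -0.019]
contact_force: [-15.3, -0.6, 11.9]
grip_width: 0.0179
clock: 32.17
tcp_pos: [0.562, -0.3145, 0.1008]
orientation: [3.125, 0.295, -0.025]
contact_force: [-20.6, -0.1, 17.2]
grip_width: 0.0179
clock: 32.42
tcp_pos: [0.5622, -0.3145, 0.1008]
orientation: [3.125, 0.294, -0.031]
contact_force: [-25.6, 0.2, 20.4]
grip_width: 0.0177
tcp [ 0.5622 -0.3145  0.1008] yaw 10.76
fitting front x 0.0387 y centre 0.0003 w 0.0299
0.015 tube y -0.0 w 0.0259 top z world 0.0395
0.025 tube y 0.0007 w 0.0128 top z world 0.0391
0.035 tube y 0.0006 w 0.0141 top z world 0.0409
collar y -0.0 x [-0.0192  0.0194]
front end x 0.0918
```

View pics/w22.png

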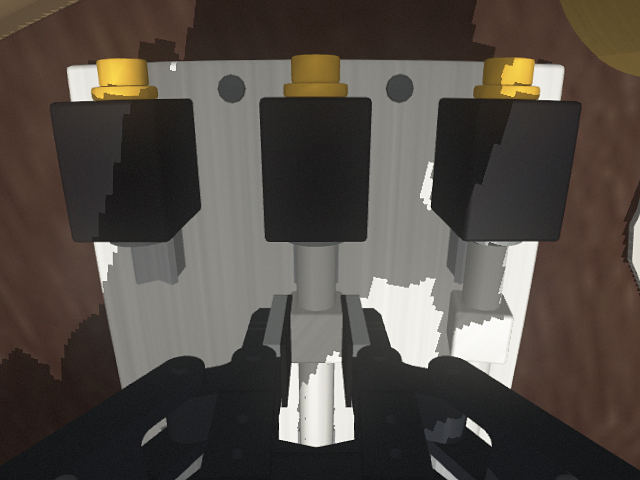

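Home against the stop. Relax, release, retreat, check.

```bash
python3 -m handwheel '[[[-0.005,-0.001,0.001,0,0,0,0],[0,0,0,0,0,0,0],[0,0,0,0,0,0,0.026],[0,0,0,0,0,0,0.03],[0,0,0,0,0,0,0.03],[0,0,0,0,0,0,0.03]]]'; python3 -m handwheel '[[[0,0,0.02,0,0,0,0.03],[0,0,0.03,0,0,0,0.03],[0,0,0.03,0,0,0,0.03],[0,0,0.03,0,0,0,0.03],[0,0,0.02,0,0,0,0.03],[-0.01,0,0.02,0,0,0,0.03],[-0.01,0,0,0,0,0,0.03],[0,0,0,0,0,0,0.03],[0,0,0,0,0,0,0.03]]]'; python3 home.py w23.png
```

```text
clock: 32.97
tcp_pos: [0.566, -0.3132, 0.1026]
orientation: [3.123, 0.3, -0.001]
contact_force: [0.7, -1.0, -0.0]
grip_width: 0.0299
clock: 33.72
tcp_pos: [0.5446, -0.3136, 0.2519]
orientation: [3.123, 0.299, -0.004]
contact_force: [-0.3, 0.4, 0.3]
grip_width: 0.0299
1 fit x [0.0701 0.1121] y 0.0599 
2 fit x [0.0706 0.1117] y 0.0001 tube rear -0.033 mouth-rear 0.1035 y -0.0 collar x [0.022  0.0412]
3 fit x [0.0702 0.1118] y -0.0595 tube rear -0.033 mouth-rear 0.1033 y -0.0592 collar x [-0.022   0.0413]
```

View pics/w23.png

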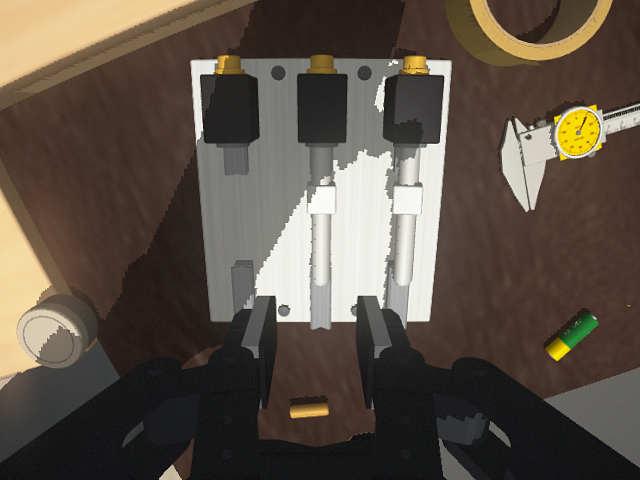

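```bash
python3 -m handwheel '[[[-0.007,0.03,0,0,0,-0.018,0.03],[-0.007,0.04,0,0,0,-0.018,0.03],[-0.007,0.04,0,0,0,-0.018,0.03],[-0.007,0.04,0,0,0,-0.019,0.03],[-0.007,0.04,0,0,0,-0.019,0.03],[-0.007,0.04,0,0,0,-0.019,0.03],[-0.007,0.04,0,0,0,-0.019,0.03],[-0.007,0.04,0,0,0,-0.018,0.03],[-0.007,0.04,0,0,0,-0.018,0.03],[-0.007,0.04,0,0,0,-0.018,0.03]]]' 60
python3 -m handwheel '[[[-0.008,0.032,0,0,0,-0.018,0.03],[0,0,0,0,0,0,0.03],[0,0,0,0,0,0,0.03],[0,0,0,0,0,0,0.03]]]'; python3 box.py w24.png|head -2;python3 col.py
```

```text
clock: 34.6
tcp_pos: [0.4743, 0.0786, 0.2516]
orientation: [3.138, 0.01, -0.006]
contact_force: [1.6, 0.0, -0.5]
grip_width: 0.0299
clock: 34.93
tcp_pos: [0.4671, 0.1081, 0.2516]
orientation: [3.137, -0.016, -0.006]
contact_force: [0.1, -0.2, 0.2]
grip_width: 0.03
tcp [0.4671 0.1081 0.2516] toolx yaw -0.6
box rim ((465.07415771484375, 59.80596923828125), (180.43328857421875, 150.9547882080078), 88.1524429321289) 5020
0.65 collar [0.4667 0.1085] span 0.0176 ends mid [0.4657 0.1086] yaw -0.86 z 0.0243
```

View pics/w24.png

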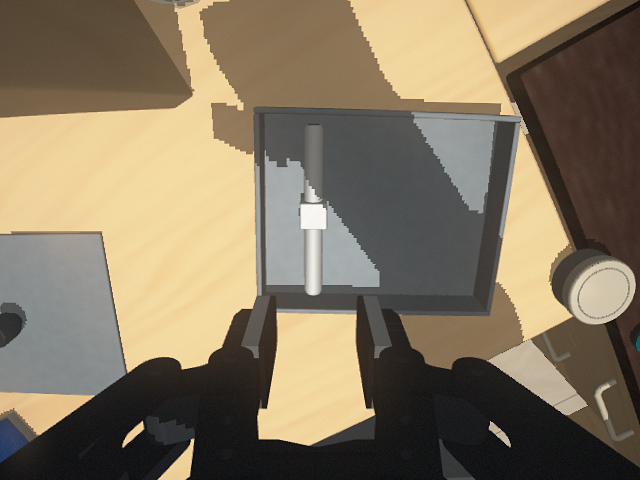

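```bash
python3 -m handwheel '[[[0,0.0008,-0.03,0,0,-0.003,0.03],[0,0,-0.035,0,0,0,0.03],[0,0,-0.035,0,0,0,0.03],[0,0,-0.03,0,0,0,0.03],[0,0,-0.02,0,0,0,0.03],[0,0,-0.014,0,0,0,0.03],[0,0,-0.0075,0,0,0,0.03],[0,0,0,0,0,0,0.03],[0,0,0,0,0,0,0.03]]]' 60;python3 -m handwheel '[[[0,0,0,0,0,0,0.0],[0,0,0,0,0,0,0.0],[0,0,0,0,0,0,0.0],[0,0,0,0,0,0,0.0],[0,0,0,0,0,0,0.0]]]' 60;python3 -m handwheel '[[[0,0,0.005,0,0,0,0],[0,0,0.015,0,0,0,0],[0,0,0.025,0,0,0,0],[0,0,0.03,0,0,0,0],[0,0,0.03,0,0,0,0],[0,0,0.02,0,0,0,0.0],[0,0,0,0,0,0,0.0],[0,0,0,0,0,0,0.0]]]' 80; python3 held.py
```

```text
clock: 35.88
tcp_pos: [0.4674, 0.1089, 0.0811]
orientation: [3.138, -0.023, -0.004]
contact_force: [-0.4, 0.5, 0.3]
grip_width: 0.0299
clock: 36.3
tcp_pos: [0.4679, 0.1093, 0.082]
orientation: [3.138, -0.022, -0.001]
contact_force: [-0.1, -0.5, 8.3]
grip_width: 0.0181
clock: 36.97
tcp_pos: [0.4675, 0.1092, 0.2071]
orientation: [3.138, -0.023, 0.0]
contact_force: [0.3, 0.5, -1.7]
grip_width: 0.0179
6634 front x 0.0635 -> centre x -0.0015
0.02 top z 0.0614 axis z 0.0684 y 0.0005
0.03 top z 0.0613 axis z 0.0683 y 0.0005
0.04 top z 0.0613 axis z 0.0683 y 0.0006
0.05 top z 0.0613 axis z 0.0683 y 0.0004
collar top z 0.0584 axis 0.0684
tcp [0.4675 0.1092 0.2071] yaw -0.83 tilt [0.01 0.2 ] grip 0.017926998754603254 F [ 0.3  0.5 -1.7]
```

```bash
python3 -m handwheel '[[[0.003,-0.02,0,0,0,0.01,0],[0.005,-0.039,0,0,0,0.02,0],[0.005,-0.039,0,0,0,0.02,0],[0.005,-0.039,0,0,0,0.02,0],[0.005,-0.039,0,0,0,0.02,0],[0.005,-0.039,0,0,0,0.02,0],[0.005,-0.039,0,0,0,0.02,0.0],[0.005,-0.039,0,0,0,0.02,0.0],[0.005,-0.039,0,0,0,0.02,0.0],[0.004,-0.04,0,0,0,0.02,0.0]]]' 80
python3 -m handwheel '[[[0,0,0,0,0,0.015,0],[0,0,-0.02,0,0,0.0,0],[0,0,-0.025,0,0,0,0],[0,0,-0.025,0,0,0,0],[0,0,-0.018,0,0,0,0],[0,0,-0.012,0,0,0,0],[0,0,0,0,0,0,0],[0,0,0,0,0,0,0],[0,0,0,0,0,0,0]]]'; python3 lane.py w25.png
```

```text
clock: 37.85
tcp_pos: [0.5131, -0.2642, 0.204]
orientation: [3.127, 0.278, -0.008]
contact_force: [1.9, 0.1, -1.2]
grip_width: 0.0176
clock: 38.6
tcp_pos: [0.5143, -0.2626, 0.1062]
orientation: [3.123, 0.3, -0.003]
contact_force: [0.1, -0.3, -0.0]
grip_width: 0.0177
tcp [ 0.5143 -0.2626  0.1062] yaw 10.96
fitting front x 0.0744 y centre 0.0004 w 0.0301
0.015 tube y -0.0001 w 0.0269 top z world 0.0409
0.025 tube y 0.0007 w 0.0137 top z world 0.0409
0.035 tube y 0.0006 w 0.0137 top z world 0.0409
0.045 tube y 0.0007 w 0.0138 top z world 0.041
0.055 tube y 0.0007 w 0.0135 top z world 0.041
0.065 tube y 0.0007 w 0.0119 top z world 0.0407
collar y -0.0001 x [-0.0195  0.0197]
front end x 0.0737
```

View pics/w25.png

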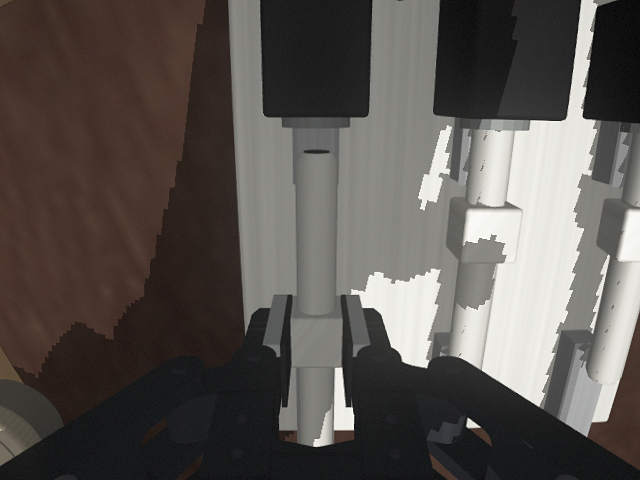

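```bash
python3 -m handwheel '[[[0,0.0002,-0.002,0,0,0,0],[0,0,-0.002,0,0,0,0],[0,0,-0.001,0,0,0,0],[0,0,0,0,0,0,0],[0,0,0,0,0,0,0]]]' 60; python3 -m handwheel '[[[0,0,-0.001,0,0,0,0],[0,0,0,0,0,0,0],[0,0,0,0,0,0,0]]]' 60; python3 lane.py w26.png | sed -n 1,4p
```

```text
clock: 39.07
tcp_pos: [0.514, -0.2626, 0.1009]
orientation: [3.123, 0.299, -0.004]
contact_force: [-0.8, -0.1, 1.1]
grip_width: 0.0176
clock: 39.32
tcp_pos: [0.5142, -0.2626, 0.1002]
orientation: [3.123, 0.299, -0.003]
contact_force: [-0.7, -0.4, 2.8]
grip_width: 0.0179
tcp [ 0.5142 -0.2626  0.1002] yaw 10.94
fitting front x 0.0746 y centre 0.0004 w 0.0301
0.015 tube y 0.0 w 0.026 top z world 0.0394
0.025 tube y 0.0007 w 0.0128 top z world 0.039
```

```bash
python3 -m handwheel '[[[0,0,0,0,0,0,0.026],[0,0,0,0,0,0,0.03],[0,0,0,0,0,0,0.03],[0,0,0.001,0,0,0,0.03],[0,0,0,0,0,0,0.0],[0,0,0,0,0,0,0.0],[0,0,0,0,0,0,0.0],[0,0,0,0,0,0,0.0],[0,0,0,0,0,0,0.0]]]' 80; python3 lane.py w27.png; python3 -m handwheel '[[[0.0015,0.0003,0,0,0,0,0],[0.003,0.0006,0,0,0,0.0,0.0],[0.003,0.0006,0,0,0,0,0],[0.003,0.0006,0,0,0,0,0],[0.003,0.0006,0,0,0,0,0],[0.003,0.0006,0,0,0,0,0],[0.003,0.0006,0,0,0,0,0],[0,0,0,0,0,0,0]]]'; python3 lane.py w28.png
```

```text
clock: 40.12
tcp_pos: [0.5142, -0.2624, 0.1011]
orientation: [3.123, 0.299, -0.003]
contact_force: [-1.0, 2.0, 5.3]
grip_width: 0.0174
tcp [ 0.5142 -0.2624  0.1011] yaw 10.95
fitting front x 0.0745 y centre 0.0005 w 0.0301
0.015 tube y -0.0 w 0.0258 top z world 0.0392
0.025 tube y 0.0007 w 0.0129 top z world 0.0389
0.035 tube y 0.0007 w 0.0126 top z world 0.0389
0.045 tube y 0.0007 w 0.013 top z world 0.039
0.055 tube y 0.0007 w 0.0127 top z world 0.0389
0.065 tube y 0.0007 w 0.011 top z world 0.0379
collar y -0.0 x [-0.0192  0.0194]
front end x 0.0634
clock: 40.83
tcp_pos: [0.5316, -0.2591, 0.101]
orientation: [3.123, 0.298, -0.011]
contact_force: [-8.9, 1.5, 13.1]
grip_width: 0.0177
tcp [ 0.5316 -0.2591  0.101 ] yaw 10.89
fitting front x 0.0575 y centre 0.0005 w 0.03
0.015 tube y 0.0 w 0.0257 top z world 0.0393
0.025 tube y 0.0007 w 0.0129 top z world 0.039
0.035 tube y 0.0007 w 0.0126 top z world 0.0391
0.045 tube y 0.0007 w 0.013 top z world 0.0391
0.055 tube y 0.0006 w 0.0196 top z world 0.0409
collar y -0.0001 x [-0.0192  0.0195]
front end x 0.0525
```

```bash
python3 -m handwheel '[[[0.003,0.0006,0.001,0,0,0,0],[0.003,0.0006,0,0,0,0.0,0.0],[0.003,0.0006,0,0,0,0,0],[0.003,0.0006,0,0,0,0,0],[0.003,0.0006,0,0,0,0,0],[0.002,0.0004,0,0,0,0,0],[0,0,0,0,0,0,0],[0,0,0,0,0,0,0]]]' 80;python3 -m handwheel '[[[0.002,0.0004,0,0,0,0,0],[0,0,0,0,0,0,0],[0,0,0,0,0,0,0]]]'; python3 -m handwheel '[[[0.002,0.0004,0,0,0,0,0],[0,0,0,0,0,0,0],[0,0,0,0,0,0,0]]]'; python3 -m handwheel '[[[0.002,0.0004,0,0,0,0,0],[0,0,0,0,0,0,0],[0,0,0,0,0,0,0]]]'
```

```text
clock: 41.55
tcp_pos: [0.5499, -0.2555, 0.1013]
orientation: [3.124, 0.299, -0.006]
contact_force: [-4.0, -1.0, -1.2]
grip_width: 0.0178
clock: 41.8
tcp_pos: [0.5511, -0.2553, 0.1013]
orientation: [3.124, 0.298, -0.009]
contact_force: [-6.1, -1.7, 0.1]
grip_width: 0.0175
clock: 42.05
tcp_pos: [0.5515, -0.2552, 0.1011]
orientation: [3.124, 0.297, -0.015]
contact_force: [-11.7, -1.4, 4.8]
grip_width: 0.0178
clock: 42.3
tcp_pos: [0.5518, -0.2553, 0.1011]
orientation: [3.124, 0.296, -0.021]
contact_force: [-16.1, -1.8, 10.8]
grip_width: 0.0173
```

```bash
python3 -m handwheel '[[[0.002,0.0004,0,0,0,0,0],[0,0,0,0,0,0,0],[0.002,0.0004,0,0,0,0,0],[0,0,0,0,0,0,0],[0,0,0,0,0,0,0]]]'; python3 lane.py w29.png;python3 -m handwheel '[[[-0.005,-0.001,0.001,0,0,0,0],[0,0,0,0,0,0,0],[0,0,0,0,0,0,0.026],[0,0,0,0,0,0,0.03],[0,0,0,0,0,0,0.03],[0,0,0,0,0,0,0.03]]]'; python3 -m handwheel '[[[0,0,0.02,0,0,0,0.03],[0,0,0.03,0,0,0,0.03],[0,0,0.03,0,0,0,0.03],[0,0,0.03,0,0,0,0.03],[0,0,0.02,0,0,0,0.03],[-0.01,-0.02,0.02,0,0,0,0.03],[-0.01,-0.02,0,0,0,0,0.03],[0,0,0,0,0,0,0.03],[0,0,0,0,0,0,0.03]]]'; python3 home.py w30.png
```

```text
clock: 42.72
tcp_pos: [0.5523, -0.2553, 0.1009]
orientation: [3.124, 0.294, -0.033]
contact_force: [-27.1, -1.8, 21.3]
grip_width: 0.0179
tcp [ 0.5523 -0.2553  0.1009] yaw 10.76
fitting front x 0.0374 y centre 0.0004 w 0.0299
0.015 tube y -0.0 w 0.0258 top z world 0.0395
0.025 tube y 0.0007 w 0.0128 top z world 0.0393
0.035 tube y 0.0005 w 0.0159 top z world 0.0415
collar y 0.0 x [-0.0193  0.0194]
front end x 0.0903
clock: 43.27
tcp_pos: [0.5569, -0.2538, 0.1034]
orientation: [3.123, 0.3, 0.0]
contact_force: [-0.2, 0.2, -0.2]
grip_width: 0.0302
clock: 44.02
tcp_pos: [0.5354, -0.2957, 0.2534]
orientation: [3.123, 0.295, -0.002]
contact_force: [-0.1, 0.3, -0.3]
grip_width: 0.03
1 fit x [0.0703 0.112 ] y 0.0599 tube rear -0.0328 mouth-rear 0.1031 y 0.0597 collar x [0.0222 0.0412]
2 fit x [0.0701 0.1121] y 0.0004 tube rear -0.0327 mouth-rear 0.1028 y 0.0002 collar x [0.022  0.0411]
3 fit x [0.0705 0.1121] y -0.0595 tube rear -0.0329 mouth-rear 0.1034 y -0.0591 collar x [-0.0205  0.0412]
```

View pics/w30.png

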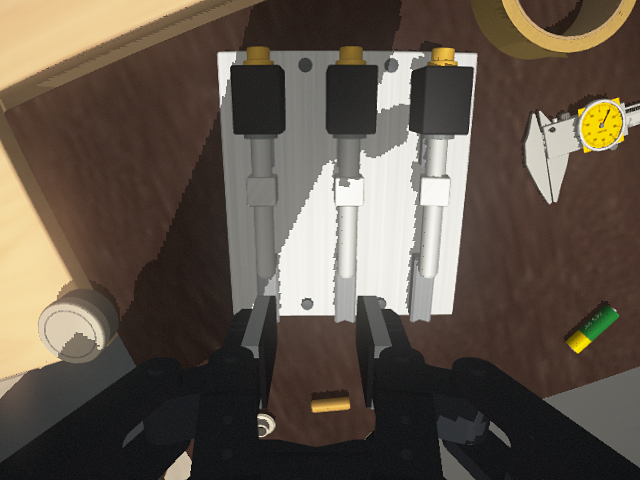

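```bash
python3 -m handwheel '[[[-0.006,0.03,0.003,0,0,-0.018,0.04],[-0.006,0.04,0.003,0,0,-0.018,0.05],[-0.006,0.04,0.003,0,0,-0.018,0.05],[-0.006,0.04,0.003,0,0,-0.019,0.05],[-0.006,0.04,0.003,0,0,-0.019,0.05],[-0.006,0.04,0.003,0,0,-0.019,0.05],[-0.006,0.04,0.003,0,0,-0.019,0.05],[-0.006,0.04,0.003,0,0,-0.018,0.05],[-0.006,0.04,0.003,0,0,-0.018,0.05],[-0.006,0.04,0.003,0,0,-0.018,0.05]]]'
python3 -m handwheel '[[[-0.012,0.04,0,0,0,0,0.05],[-0.012,0.04,0,0,0,0,0.05],[-0.012,0.04,0,0,0,0,0.05],[-0.012,0.04,0,0,0,0,0.05],[-0.012,0.04,0,0,0,0,0.05],[-0.012,0.04,0,0,0,0,0.05],[-0.005,0,0,0,0,0,0.05],[0,0,0,0,0,0,0.05],[0,0,0,0,0,0,0.05]]]'; python3 lid.py w31.png
```

```text
clock: 44.9
tcp_pos: [0.4745, 0.0991, 0.283]
orientation: [3.138, 0.013, -0.004]
contact_force: [0.8, -0.3, -0.5]
grip_width: 0.0499
clock: 45.65
tcp_pos: [0.3979, 0.3357, 0.2825]
orientation: [3.137, 0.015, -0.005]
contact_force: [-0.1, -1.0, 0.5]
grip_width: 0.0497
tcp [0.3979 0.3357 0.2825] rv [ 3.137  0.015 -0.005] toolx yaw 0.55
p 0.77 [269.5, 222.8] (37455, 3) z 0.0036584283889841696
((369.2486877441406, 374.88433837890625), (190.5893096923828, 161.3750762939453), 89.8672866821289)
knob [0.3697 0.3745 0.034 ] [0.0209 0.0208 0.002 ] [0.37   0.3736 0.0346]
p 0.71 [586.0, 126.5] (19988, 3) z 0.0044337531757620285
((462.88580322265625, 96.03903198242188), (111.12203979492188, 157.94674682617188), 88.17544555664062)
knob [0.4589 0.1464 0.034 ] [0.1515 0.0866 0.0031] [0.4675 0.1102 0.0348]
```

View pics/w31.png

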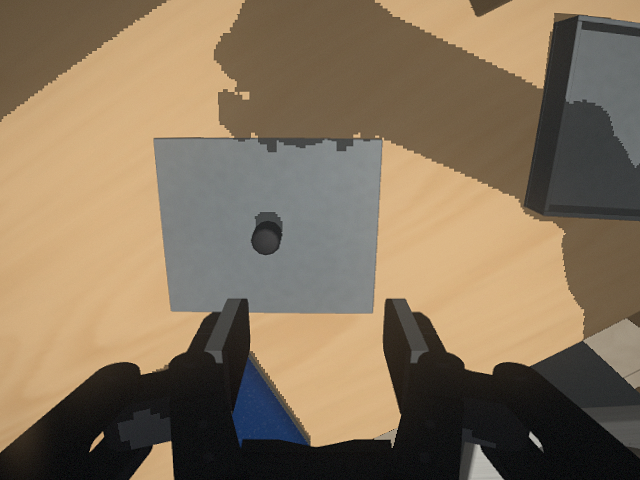

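```bash
python3 -m handwheel '[[[-0.014,0.02,-0.02,0,0,-0.006,0.05],[-0.014,0.0185,-0.03,0,0,-0.006,0.05],[0,0,-0.035,0,0,0,0.05],[0,0,-0.035,0,0,0,0.05],[0,0,-0.03,0,0,0,0.05],[0,0,0,0,0,0,0.05],[0,0,0,0,0,0,0.05]]]' 60; python3 lid.py w32.png
```

```text
clock: 46.33
tcp_pos: [0.371, 0.3721, 0.1322]
orientation: [3.135, -0.011, -0.007]
contact_force: [1.1, 0.6, 0.0]
grip_width: 0.0502
tcp [0.371  0.3721 0.1322] rv [ 3.135 -0.011 -0.007] toolx yaw -0.39
p 0.81 [308.9, 226.2] (95148, 3) z 0.0036904621209501165
((368.58587646484375, 374.486572265625), (161.40045166015625, 190.9285125732422), 0.14415492117404938)
knob [0.3702 0.3743 0.034 ] [0.0215 0.021  0.0019] [0.3705 0.3746 0.0345]
```

View pics/w32.png

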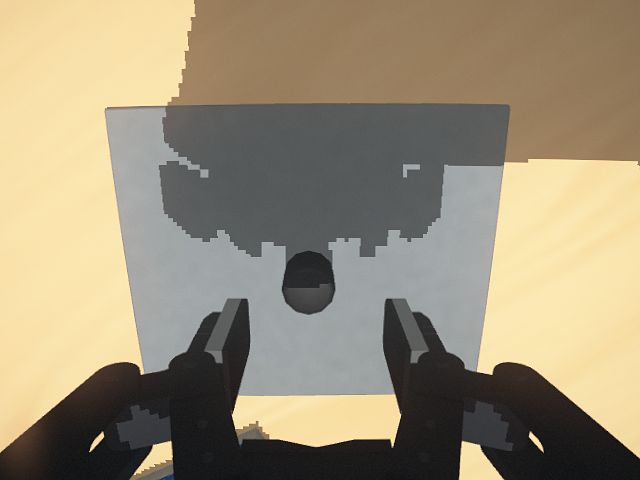

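```bash
python3 -m handwheel '[[[-0.0008,0.0022,-0.015,0,0,0.006,0.05],[0,0,-0.02,0,0,0,0.05],[0,0,-0.01,0,0,0,0.05],[0,0,-0.006,0,0,0,0.05],[0,0,0,0,0,0,0.05],[0,0,0,0,0,0,0.0],[0,0,0,0,0,0,0.0],[0,0,0,0,0,0,0.0],[0,0,0,0,0,0,0.0],[0,0,0,0,0,0,0.0]]]' 60; python3 -m handwheel '[[[0,0,0.005,0,0,0,0.0],[0,0,0.01,0,0,0,0.0],[0,0,0.02,0,0,0,0.0],[0,0,0.03,0,0,0,0],[0,0,0.03,0,0,0,0],[0,0,0.03,0,0,0,0],[0,0,0,0,0,0,0],[0,0,0,0,0,0,0]]]' 80; python3 lid.py w33.png
```

```text
clock: 47.27
tcp_pos: [0.3704, 0.3765, 0.0831]
orientation: [3.139, 0.001, -0.002]
contact_force: [-0.7, -1.7, 6.7]
grip_width: 0.0209
clock: 47.93
tcp_pos: [0.3705, 0.3765, 0.2091]
orientation: [3.141, 0.001, 0.001]
contact_force: [0.4, -0.9, -3.2]
grip_width: 0.0202
tcp [0.3705 0.3765 0.2091] rv [3.141e+00 1.000e-03 1.000e-03] toolx yaw 0.04
p 0.75 [315.9, 231.0] (129330, 3) z 0.12964962932052065
((370.2008972167969, 376.1444396972656), (158.0638427734375, 189.231201171875), 0.10361429303884506)
knob [0.3711 0.3761 0.1598] [0.0243 0.0589 0.0202] [0.3719 0.3767 0.1695]
```

View pics/w33.png

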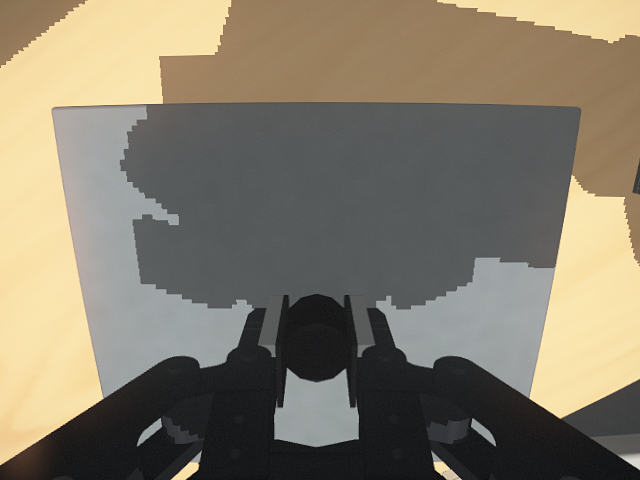

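```bash
python3 -m handwheel '[[[0.005,-0.02,0,0,0,-0.003,0],[0.009,-0.033,0,0,0,-0.004,0],[0.009,-0.035,0,0,0,-0.004,0],[0.009,-0.035,0,0,0,-0.004,0],[0.01,-0.035,0,0,0,-0.004,0],[0.01,-0.035,0,0,0,-0.004,0],[0.011,-0.035,0,0,0,-0.004,0],[0.011,-0.035,0,0,0,-0.004,0],[0.011,-0.033,0,0,0,-0.004,0],[0.01,-0.02,0,0,0,0,0]]]' 80;  python3 -m handwheel '[[[0,0,-0.02,0,0,0.0,0.0],[0,0,-0.025,0,0,0.0,0.0],[0,0,-0.018,0,0,0.0,0.0],[0,0,-0.01,0,0,0,0.0],[0,0,0,0,0,0,0],[0,0,0,0,0,0,0],[0,0,0,0,0,0,0]]]'; python3 lid.py w34.png
```

```text
clock: 48.87
tcp_pos: [0.464, 0.0555, 0.2053]
orientation: [3.135, -0.059, -0.01]
contact_force: [-0.2, 0.6, -1.8]
grip_width: 0.0201
clock: 49.45
tcp_pos: [0.4652, 0.0603, 0.1344]
orientation: [3.138, -0.053, -0.003]
contact_force: [-0.2, 0.1, 0.5]
grip_width: 0.0205
tcp [0.4652 0.0603 0.1344] rv [ 3.138e+00 -5.300e-02 -3.000e-03] toolx yaw -1.92
p 0.74 [316.6, 232.4] (129365, 3) z 0.054917722639248726
((464.4295654296875, 59.64118576049805), (188.7931671142578, 158.67486572265625), 88.15640258789062)
knob [0.4655 0.0596 0.0852] [0.0248 0.0516 0.02  ] [0.4669 0.0578 0.0948]
```

View pics/w34.png

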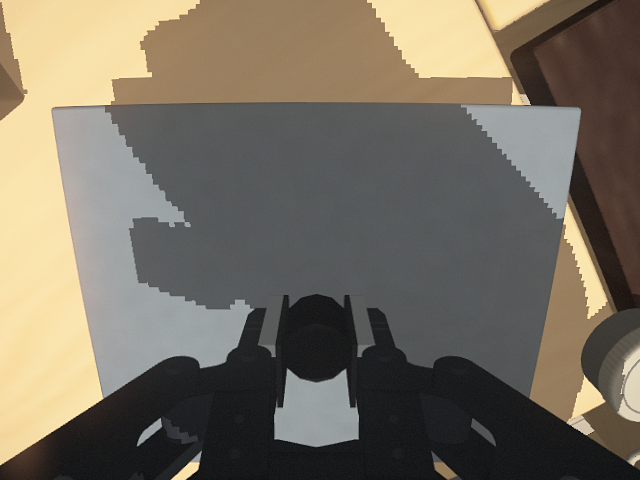

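```bash
python3 -m handwheel '[[[0.0005,0.0003,-0.007,0,0,-0.001,0.0],[0,0,-0.005,0,0,0.0,0.0],[0,0,-0.003,0,0,0.0,0.0],[0,0,0,0,0,0,0.0],[0,0,0,0,0,0,0],[0,0,0,0,0,0,0]]]'; python3 -m handwheel '[[[0,0,-0.0015,0,0,0.0,0.0],[0,0,0,0,0,0,0.0],[0,0,0,0,0,0,0]]]'
```

```text
clock: 50.05
tcp_pos: [0.4654, 0.0602, 0.1189]
orientation: [3.137, -0.055, -0.004]
contact_force: [-0.0, -0.5, -1.1]
grip_width: 0.0208
clock: 50.3
tcp_pos: [0.4654, 0.0602, 0.1174]
orientation: [3.137, -0.055, -0.004]
contact_force: [0.9, -1.4, -1.4]
grip_width: 0.0204
```

```bash
python3 -m handwheel '[[[0,0,-0.001,0,0,0.0,0.0],[0,0,0,0,0,0,0.0],[0,0,0,0,0,0,0]]]';python3 -m handwheel '[[[0,0,-0.001,0,0,0.0,0.0],[0,0,0,0,0,0,0.0],[0,0,0,0,0,0,0]]]'
```

```text
clock: 50.55
tcp_pos: [0.4655, 0.0602, 0.1171]
orientation: [3.137, -0.055, -0.004]
contact_force: [-2.9, -0.7, 8.7]
grip_width: 0.0206
clock: 50.8
tcp_pos: [0.4655, 0.0603, 0.1171]
orientation: [3.136, -0.055, -0.003]
contact_force: [-7.3, -1.6, 23.4]
grip_width: 0.0206
```

Down on the rim; ease off, release and inspect.

```bash
python3 -m handwheel '[[[0,0,0.0015,0,0,0.0,0.0],[0,0,0,0,0,0,0.0],[0,0,0,0,0,0,0.03],[0,0,0,0,0,0,0.05],[0,0,0,0,0,0,0.05],[0,0,0,0,0,0,0.05]]]';python3 -m handwheel '[[[0,0,0.01,0,0,0.0,0.05],[0,0,0.02,0,0,0,0.05],[0,0,0.035,0,0,0,0.05],[0,0,0.035,0,0,0,0.05],[0,0,0.035,0,0,0,0.05],[0,0,0.035,0,0,0,0.05],[0,0,0.02,0,0,0,0.05],[0,0,0,0,0,0,0.05],[0,0,0,0,0,0,0.05]]]'; python3 lid.py w35.png
```

```text
clock: 51.3
tcp_pos: [0.4655, 0.0602, 0.1168]
orientation: [3.138, -0.055, -0.005]
contact_force: [-0.5, 0.2, 0.1]
grip_width: 0.0499
clock: 52.05
tcp_pos: [0.4658, 0.0603, 0.3084]
orientation: [3.137, -0.055, 0.001]
contact_force: [0.0, -0.5, -1.3]
grip_width: 0.0499
tcp [0.4658 0.0603 0.3084] rv [ 3.137e+00 -5.500e-02  1.000e-03] toolx yaw -2.02
p 0.73 [313.1, 193.9] (41764, 3) z 0.037670057508704835
((465.137451171875, 59.49797439575195), (188.79714965820312, 157.94906616210938), 87.8504409790039)
knob [0.4648 0.0589 0.068 ] [0.0218 0.0212 0.0022] [0.4654 0.059  0.0687]
```

View pics/w35.png

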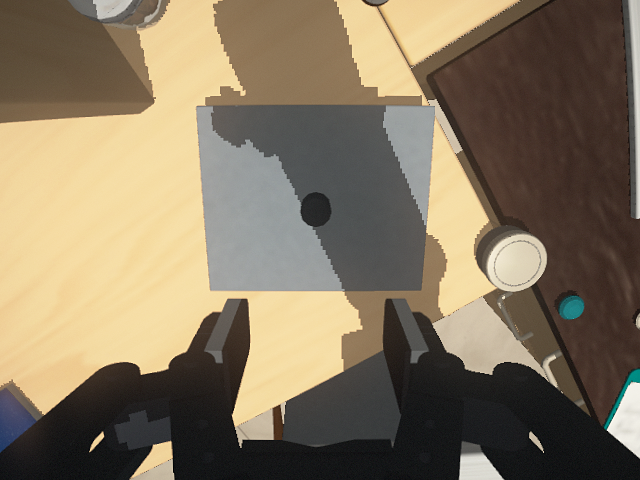

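```bash
python3 - <<'E'
from h import *
o,im,d=grab('top','t9.png'); P=cloud('top',o,d)
for l in('grease_pot','oil_dropper','jar_studs','tube1'):
    for m in r.masks_of(l,'top')[:3]: print(l,round(m['p'],2),np.round(m['at']),np.median(P[m['pixels']],0).round(4))
print(o['clock'])
E
```

```text
grease_pot 0.83 [337. 307.] [ 0.3999 -0.1188  0.0319]
oil_dropper 0.5 [281. 200.] [0.6269 0.0023 0.0519]
tube1 0.73 [425. 236.] [ 0.5484 -0.3163  0.0387]
tube1 0.65 [452. 232.] [ 0.5603 -0.3738  0.0397]
52.15
```

View pics/t9.png

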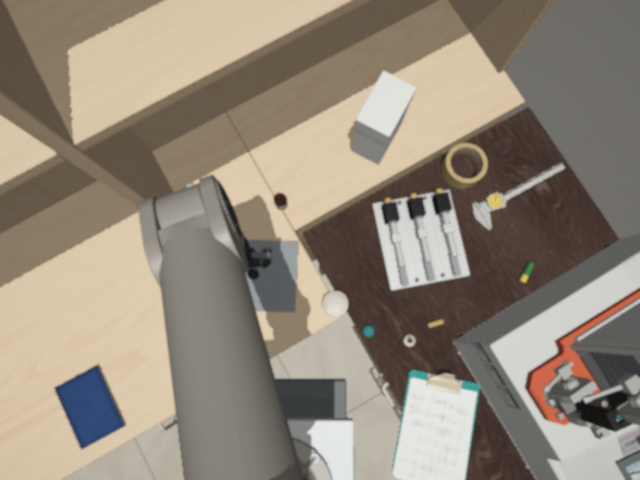

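```bash
python3 -m handwheel '[[[0,-0.02,0,0,0,0,0.05],[0,-0.03,0,0,0,0,0.05],[0,-0.03,0,0,0,0,0.05],[0,-0.03,0,0,0,0,0.05],[0,-0.03,0,0,0,0,0.05],[0,-0.02,0,0,0,0,0.05],[0,0,0,0,0,0,0.05],[0,0,0,0,0,0,0.05]]]';python3 - <<'E'
from h import *
o,im,d=grab('top','t10.png'); P=cloud('top',o,d)
for m in r.masks_of('jar_studs','top')[:3]: print(round(m['p'],2),np.round(m['at']),np.median(P[m['pixels']],0).round(4))
grab('scene','s10.png')
cv2.imwrite('pics/m10.png',np.hstack([cv2.resize(cv2.imread(f'pics/{n}10.png'),(400,300)) for n in 'ts']))
E
```

```text
clock: 53.07
tcp_pos: [0.4651, -0.1008, 0.3063]
orientation: [3.138, -0.059, -0.006]
contact_force: [0.7, 0.1, -0.9]
grip_width: 0.0502
0.65 [195. 199.] [0.6287 0.1953 0.0696]
```

View pics/m10.png

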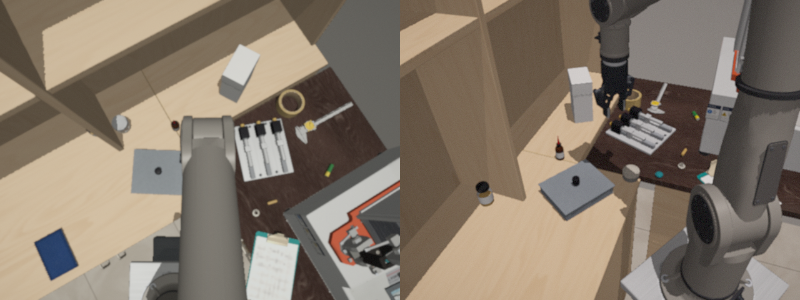

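Lid square on the box, three tubes home, the bystanders where they were, and the arm is clear of everything. Handing in.

```bash
python3 -c "
from h import *
print(r.hand_in())"
```

```text
the job is handed in; nothing more can be done
None
```

The job is done and handed in at about 53 s. All three tubes were in the box and are now fully home in their fittings, one to a lane. The lid is back on the box.

- **Lid set aside:** I laid it flat on the counter, knob up. While I worked on the tubes it was knocked about 4 cm, so I measured it again before picking it up.
- **Tubes:** Each one stopped against solid resistance, with 23 to 27 N of push at the end and no further movement. The distance from mouth to rear end measured 103 mm in all three lanes, against 104 mm nominal.
- **Lid back on:** It lies flat, about 0.5 mm and 0.2° off the box's centre and angle.
- **Other things:** The grease pot, oil dropper and jar of studs measured within 1 mm of where they started, and the arm ended clear of everything.

None of the final checks failed. The lane 3 tube first landed about 1.5 mm off to the side. It settled into the groove when released, and I gripped it again before pushing.

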